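Make up the case-work kit and the staking kit

ROBOT

A 6-joint arm with a two-finger parallel gripper is mounted at the origin on a cart in front of the work surface, level with it; the furniture and walls round the work are solid. World frame = base frame: x ahead of the robot, y to its left, z up, the work surface at z = 0. Lengths are in m, angles in rad, forces in N, time in s.
With the tool pointing down it reaches from about 0.375 to 0.9 m from the base axis. Payload 3.1 kg.
Tool frame: the origin (TCP) lies between the finger pads; the fingertips stand manip.finger_overhang ahead of it and the grasp point (between the pads) lies 5 mm behind it (manip.finger_overhang is the distance from the TCP to the fingertips, in m); z points along the fingers, y is the line along which they close (so a half turn about z gives the same grasp; the last joint's range is limited). The gripper opens to 85 mm and grips with 20 to 120 N. Pads are 22 mm wide; open, the fingers measure 114 mm over their backs; the gripper's body (76 mm by 85 mm) begins 54 mm behind the grasp point. The pads swing forward as they close: fully open they stand 13 mm farther back than shut.
Start: joints at [-1.435, 0.527, 1.433, -0, 1.181, -0.178], TCP at [0.193, -0.594, 0.245] pointing down, gripper open.
Joint ranges: [-3.08, 3.08], [-0.75, 2.2], [0.22, 2.44], [-1.43, 4.57], [0, 2.65], [-2.85, 2.85]. Speed limits (rad/s): [2.79, 2.79, 3.14, 3.14, 3.14, 3.14].

INTERFACE

Orientations are given as a unit quaternion [x, y, z, w].
In Python, from station import manip gives the robot as it stands.
- The arm moves only by the tool drive_tool, never from a script. Its argument "plan" is a list of rows, each a list of 7 numbers: the shift along the tool's x, y, z in m, then the turn, a rotation vector about the tool's x, y, z in degrees, then the opening, from -1 (shut) to 1 (fully open). In form: [[x, y, z, wx, wy, wz, gripper], ...]. A call has 1 to 10 rows; each row shifts and turns the commanded pose from where the row before left it, along the tool's axes as they then stand; what a row does not reach is not made up. A row lasts 1/10 s, in which the tool goes at most 50 mm and 8.59 degrees, less where a joint would pass 70% of its speed; a pose out of reach is approached as far as the arm can. A call is refused whole if a number of a shift passes 0.05 or a number of a turn 8.59, either way. A call with a gripper value outside its range is refused whole. The fingers move at their own pace and stop on an object; "newtons" is the grip in N (left out, the last holds). Time passes only in rows, so rows that do not move let the fingers close. It gives the time, the measured TCP pose, the force, the opening and the grip force at its end, in the units of the state.
- manip.sense(): the state, without advancing time (a new reading comes with each control period).
- manip.snapshot(name): name is "side" or "top"; returns a dict with "image" (480x640x3 uint8, red, green, blue), "z_map" (480x640 float32, m along the optical axis (not along the pixel's ray), 0 where there is no reading), "fov_y" (degrees; the focal length in pixels is half the picture's height over the tangent of half this angle, whatever the lens; pixels are square), "cx", "cy" (the principal point, pixels), "k1" (the pictures are not rectified: a ray, as slopes to the right and down, at radius r is drawn at 1 + k1 r^2 times it, then the intrinsics apply), "extrinsics" (4x4, takes a point from camera to world coordinates). Camera axes: x right, y up, looking along -z (the intrinsics and any distortion apply to the point x, -y, -z); pixel columns grow to the right and rows downward; lengths in m; the calibration is good to about 2 mm. A picture is of the moment at which its call begins.
- manip.sign_off(): hands the job in; it is judged then, once.
The state is a dict: "t": time; "q": joint angles; "qd": joint speeds; "tau": joint torques, N m; "tcp_pos": TCP position; "tool_rot": TCP orientation; "force": force on the tool from outside, world axes, zero at the start; "ft_torque": the same for the moment, N m; "finger_gap": opening from 0.0 (shut) to 1.0 (fully open); "gripper_force": force on a finger pad.
Only numpy, scipy, OpenCV 4.12 (cv2) and the standard library are available. Lean on these libraries where they do the work, as an engineer would, in place of code of your own. Each camera call takes 0.05 s, during which the arm holds its last target. There are 200 camera calls.

TASK

Make up the two watch job kits in their grey trays. Case-work tray: the steel watch case over the spigot of the round block, the spring bar tool across the two saddles, the small parts tin in the round collar; staking tray, which already has its pin vice: the large parts tin in the round collar and the bench block in the six-sided collar. Seat every piece fully and lying flat, let go of it, and leave the pin vice, the loupe and the delicate balance tack undisturbed.

Things in the scene. Friction and masses are not known exactly. Their poses are not given: they have to be found in the camera images.
- case_tray: Fixed grey tray, 124 (x) by 176 (y) mm, rim 10. Origin: centre of underside; z up. Places, mm: (24, 46) metal disc for the case, top at z 12, with a spigot 17 across, to z 18.5, that goes inside the ring; (24, -46) round collar for the small tin, 53 inside at the floor (z 4), 59 at the mouth (z 12); (-38, 0) tool along y on saddles at y 50 and -50, seats at z 12, 25 wide between ears to z 18.5.
- staking_tray: Fixed tray like the case-work tray (same size and frame; they may change sides). Places, mm: (-22, 44) round collar for the large tin, 64 inside at the floor (z 4), 70 at the mouth (z 12); (-22, -46) six-sided collar for the bench block, 54 between facing walls at the floor, about 60 at the mouth, block at any turn. The pin vice lies along y at (38, 0) on saddles at y 28 and -28.
- watch_case: Empty steel watch case: ring 8 mm high, 38 mm outer diameter, hole about 29 mm, two pairs of lugs along its x (44 mm over the lugs), small crown. Origin: underside, centre of the outline; the ring's centre lies 2 mm toward +y of it. Best gripped across its y at the ring's centre, 38 mm wide. Starts flat on the bench. 30 g.
- small_tin: Small round turned aluminium parts tin with a closed glass-topped lid, 41 mm across, 20 mm high; the lid does not come off. Origin at the centre of its underside. Starts upright on the bench. 30 g.
- large_tin: Large round parts tin of the same make, 52 mm across, 23 mm high; the lid does not come off. Origin at the centre of its underside. Starts upright on the bench. 40 g.
- bench_block: Six-sided hardened steel bench block with holes in its top, 36 mm across flats (along its x), 42 mm over the corners (along its y), 25 mm high. Origin at the centre of its underside. Starts upright on the bench. 280 g.
- spring_bar_tool: Thin straight steel spring bar tool with two ends, 146 mm long along its y, 8 mm wide and high. Origin at the middle of its length, on its underside; either way round is right. Starts flat on the bench. 30 g.
- pin_vice: Pin vice with black handle and brass collet, 90 mm long along its y, 10 mm thick; lies in the saddles of the staking tray and stays there. Origin at the middle of its underside.
- balance_tack: Balance tack: black weighted foot 30 mm across and 8 mm high, a thin brass post with a balance hung on top, 39 mm high in all. Stands among the stock, not part of a kit; it must not be moved. Origin at the centre of its underside.
- loupe: Eye loupe, black with an orange rim, 32 mm across, 27 mm high, standing among the stock; not part of a kit, it must not be moved. Origin at the centre of its underside.

How it is judged:
By the outcome, as a careful person would: the job done as asked, in the order asked, and still so for the second after the job is handed in, with the robot touching nothing.
It also fails if it takes over 120 s, if anything falls off the work surface, if the arm or the gripper's body presses on something with over 40 N, if the wrist force passes 120 N, or if a joint passes its speed limit or range.

## Working session

There is one attempt and no reset: what is moved stays moved. The work goes in short steps, Python scripts to look and compute and a tool call to move; the robot and the scene stay as the last step left them, time stands still between calls to the robot, and variables do not carry over. Pictures are saved under pics/ and viewed, at most 14 in all, crops included, and the job is handed in when it is done.

Besides the shell and the picture viewer there is one more tool, called after "Request:" as name([rows], argument=value, ...), one row to a line, values as JSON. drive_tool: Moves the arm, as the interface text tells. Its arguments: {"type":"object","properties":{"plan":{"type":"array"},"newtons":{"type":"number"}},"required":["plan"]}

```bash
mkdir -p pics; ls; cat > h.py <<'E'
import numpy as np, cv2
from station import manip
def snap(n):
    s=manip.snapshot(n); np.savez(f'/tmp/{n}.npz',**s); return s
def load(n): return dict(np.load(f'/tmp/{n}.npz'))
def K(s):
    f=240/np.tan(np.radians(float(s['fov_y']))/2); return np.array([[f,0,s['cx']],[0,f,s['cy']],[0,0,1.]])
def slopes(s,uv):
    uv=np.asarray(uv,float).reshape(-1,1,2)
    return cv2.undistortPoints(uv,K(s),np.array([float(s['k1']),0,0,0,0])).reshape(-1,2)
def ray(s,uv):
    a=slopes(s,uv); d=np.c_[a[:,0],-a[:,1],-np.ones(len(a))]@s['extrinsics'][:3,:3].T
    return s['extrinsics'][:3,3],d
def onz(s,uv,z):
    o,d=ray(s,uv); return o+d*((z-o[2])/d[:,2])[:,None]
def cloud(s):
    v,u=np.mgrid[0:480,0:640]; o,d=ray(s,np.c_[u.ravel(),v.ravel()])
    return (o+d*s['z_map'].reshape(-1,1)).reshape(480,640,3)
def proj(s,P):
    E=np.linalg.inv(s['extrinsics']); p=np.atleast_2d(P)@E[:3,:3].T+E[:3,3]
    a=np.c_[p[:,0]/-p[:,2],p[:,1]/p[:,2]]; a=a*(1+float(s['k1'])*(a**2).sum(1))[:,None]
    k=K(s); return np.c_[a[:,0]*k[0,0]+k[0,2],a[:,1]*k[1,1]+k[1,2]]
E
python3 - <<'E'
from h import *
for n in('top','side'):
    s=snap(n); cv2.imwrite(f'pics/{n}0.png',s['image'][...,::-1]); print(n,s['extrinsics'].round(3).tolist(),s['fov_y'],s['k1'],s['cx'],s['cy'])
    c=cloud(s); print(c[::80,::106].round(3).tolist()[3])
print(manip.sense(), manip.finger_overhang)
E
```

```text
pics
top [[0.009, 0.998, -0.056, 0.507], [-1.0, 0.008, -0.016, 0.011], [-0.015, 0.056, 0.998, 1.152], [0.0, 0.0, 0.0, 1.0]] 54.07702311622029 -0.12796455419771638 321.1916917268821 239.9011063441333
[[0.559, 0.797, 0.117], [0.568, 0.577, -0.0], [0.57, 0.299, 0.003], [0.572, 0.037, 0.0], [0.574, -0.223, 0.003], [0.629, -0.881, -0.883], [0.597, -1.002, -0.307]]
side [[1.0, -0.004, -0.022, 0.538], [-0.017, 0.543, -0.839, -1.122], [0.015, 0.839, 0.543, 0.776], [0.0, 0.0, 0.0, 1.0]] 48.37654575153066 -0.049106881142036464 323.98593295217785 235.0873976951621
[[0.188, -0.625, 0.447], [0.043, -0.051, 0.067], [0.253, 0.15, -0.065], [0.554, 0.057, -0.002], [0.815, -0.024, 0.052], [0.98, -0.232, 0.19], [1.021, -0.476, 0.352]]
{'t': 0.1, 'q': array([-1.43551730e+00,  5.28398479e-01,  1.43375850e+00, -1.03148785e-05,
        1.18141764e+00, -1.78515947e-01]), 'qd': array([-0.00147778, -0.00345561, -0.00342943,  0.00096611, -0.00031238,
        0.00116173]), 'tau': array([-7.48916227e-04, -4.43305063e+01, -1.78586537e+01, -2.66957804e-04,
        3.89620327e-03,  7.07526709e-06]), 'tcp_pos': array([ 0.19285093, -0.59385774,  0.24442091]), 'tool_rot': array([ 9.87716027e-01,  1.56256419e-01,  1.66535393e-05, -9.90854655e-04]), 'force': array([-0.14776812, -0.13281728, -0.03372533]), 'ft_torque': array([0.03264726, 0.02934732, 0.00817972]), 'gripper_force': 0.0, 'finger_gap': 0.9988409561633753} 0.014
```

View pics/top0.png

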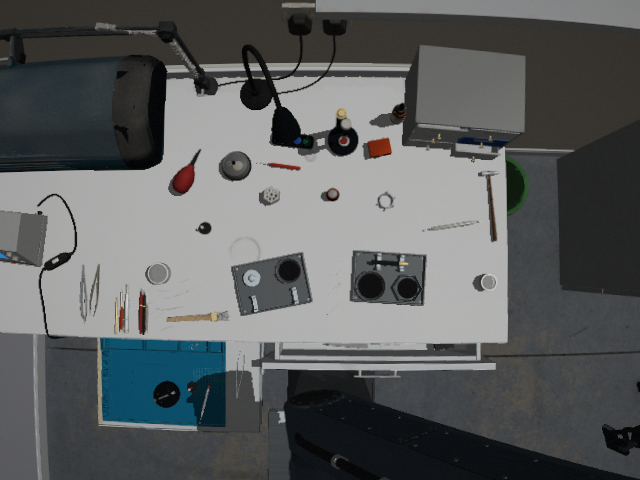

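View pics/side0.png

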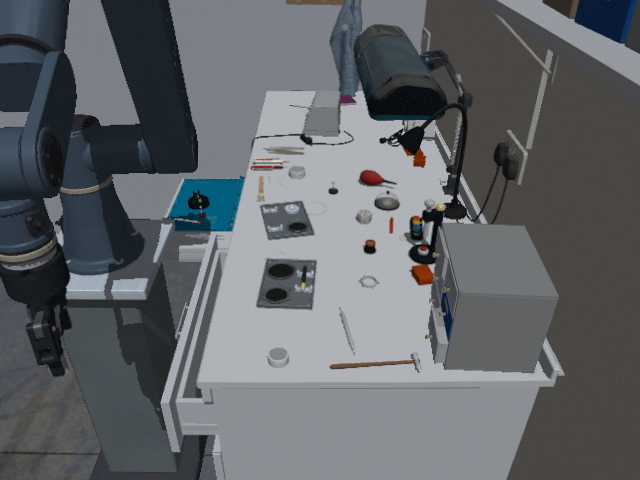

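The top view shows the case-work tray at (273,283), staking tray (388,278), bench block (270,196), loupe (332,194), watch case (386,201), tool (450,226), tack (204,228), and tins at (158,273) and (487,282).

```bash
python3 - <<'E'
from h import *
s=load('top'); im=s['image'][...,::-1]; c=cloud(s)
print('bench z std',c[240:246,300:340,2].mean(),c[240:246,300:340,2].std())
tiles=[]
for (u,v,w,n) in [(273,283,50,'ct'),(388,278,50,'st'),(386,201,25,'case'),(450,226,35,'tool'),(270,196,25,'block'),(158,273,25,'tinL'),(487,282,25,'tinR'),(332,194,25,'loupe'),(204,228,25,'tack')]:
    t=cv2.resize(im[v-w:v+w,u-w:u+w],(260,195*260//195),interpolation=cv2.INTER_CUBIC); tiles.append(cv2.resize(t,(198,198)))
g=[cv2.resize(im[v-40:v+40,u-40:u+40],(400,400),interpolation=cv2.INTER_CUBIC) for u,v in [(273,283),(388,278)]]
cv2.imwrite('pics/trays.png',np.hstack(g))
tl=tiles[2:]+[tiles[0]]
cv2.imwrite('pics/tiles.png',np.vstack([np.hstack(tl[:4]),np.hstack(tl[4:])]))
# height blobs
hm=((c[...,2]>0.004)&(c[...,2]<0.06)).astype(np.uint8); hm[:150]=0; hm[335:]=0; hm[:,510:]=0
n,l,st,ce=cv2.connectedComponentsWithStats(hm)
for i in range(1,n):
    if st[i,4]>15:
        z=c[...,2][l==i]; print(ce[i].round(1),st[i,:4],st[i,4],'ztop',np.percentile(z,[50,95]).round(4))
E
```

```text
bench z std -0.00018981123675552067 0.0023420554138689057
[184.6 176.9] [171 150  30  44] 508 ztop [0.0379 0.0467]
[235.9 165.5] [221 151  30  30] 666 ztop [0.0292 0.0357]
[343.2 151.9] [332 150  23   6] 96 ztop [0.0136 0.0177]
[378.3 152.7] [368 150  24   8] 139 ztop [0.02   0.0238]
[471.9 155.6] [450 150  48  13] 274 ztop [0.0336 0.0572]
[485.8 150.5] [468 150  31   3] 51 ztop [0.0127 0.058 ]
[285.4 166.1] [269 163  32   7] 100 ztop [0.0079 0.0103]
[491.2 198.7] [481 170  19  71] 231 ztop [0.0091 0.013 ]
[271.3 194.7] [264 187  16  17] 204 ztop [0.0241 0.0278]
[332.3 193.8] [326 188  13  13] 126 ztop [0.0232 0.0281]
[387.2 199.6] [379 191  16  18] 66 ztop [0.0072 0.0105]
[ 55.9 253.6] [ 37 194  40 131] 572 ztop [0.0136 0.0236]
[ 34.3 242.6] [  0 211  48  56] 811 ztop [0.0318 0.0571]
[453.1 225.3] [427 221  50  10] 143 ztop [0.0082 0.0119]
[204.8 227.9] [199 223  12  12] 86 ztop [0.0069 0.0322]
[389.3 277.2] [352 250  75  56] 2501 ztop [0.0068 0.0192]
[271.1 282.9] [232 252  82  65] 2236 ztop [0.0067 0.0148]
[158.6 273.1] [148 263  23  21] 390 ztop [0.0209 0.025 ]
[ 82.8 294. ] [ 79 265   9  59] 162 ztop [0.0072 0.0118]
[ 96.7 280.5] [ 94 265   6  34] 64 ztop [0.0074 0.0108]
[487.4 281.8] [479 274  18  17] 239 ztop [0.0183 0.022 ]
[ 91.5 292.3] [ 89 284   6  18] 26 ztop [0.0053 0.0091]
[124.6 314.7] [118 286  12  47] 258 ztop [0.0115 0.0161]
[142.8 313.8] [139 288   9  47] 287 ztop [0.0093 0.0134]
[115.7 318.3] [115 301   3  33] 55 ztop [0.008  0.0113]
[197.4 317.3] [167 312  58  10] 243 ztop [0.0063 0.0093]
```

View pics/trays.png

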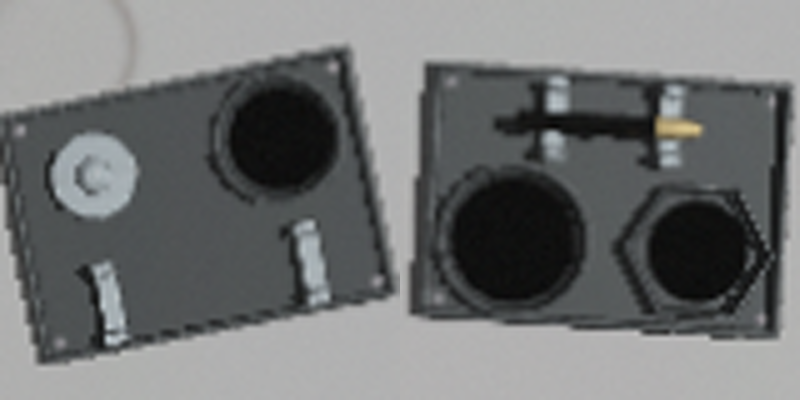

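View pics/tiles.png

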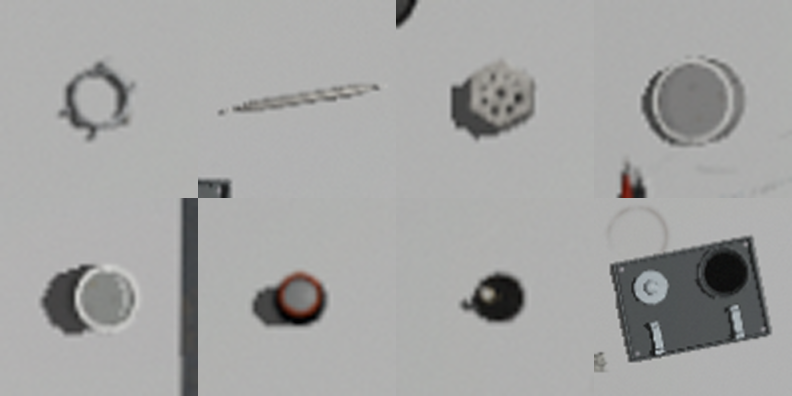

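Left tin (158,273) reads 21–23 mm high (large) and right tin (487,282) 18–20 mm (small). Both trays are in the unflipped orientation: disc upper-left and small collar upper-right in the case tray; pin vice on top, large collar lower-left and hexagon lower-right in the staking tray.

```bash
cat >> h.py <<'E'
def blob(s,P,h,zmin,r):
    "cloud points above zmin around world xy P -> bounding rect, circle, centroid (m), of pixels recast on plane h"
    c=cloud(s); m=(c[...,2]>zmin)&(c[...,2]<h+.012)&(np.hypot(c[...,0]-P[0],c[...,1]-P[1])<r)
    v,u=np.nonzero(m); w=onz(s,np.c_[u,v],h)[:,:2]
    return w
E
python3 - <<'E'
from h import *
T=load('top'); S=load('side'); f=lambda a:np.round(np.array(a)*1000,1).tolist()
items=dict(case=((386,200),.008,.004,.035),small=((487.4,281.8),.020,.012,.035),large=((158.6,273),.023,.014,.04),block=((271,195),.025,.015,.035),tool=((452,225),.008,.004,.085),tack=((204.5,228),.008,.004,.025),loupe=((332,194),.027,.018,.025))
for k,(uv,h,zm,r) in items.items():
    P=onz(T,[uv],h)[0]
    for n,s in(('top',T),('side',S)):
        w=blob(s,P,h,zm,r)
        if len(w)<5: print(k,n,'few');continue
        rc=cv2.minAreaRect((w*1000).astype(np.float32)); print(k,n,len(w),'mean',f(w.mean(0)),'rect',np.round(rc[0],1),np.round(rc[1],1),round(rc[2],1))
# trays: dark grey mask outline at z=10mm rim
for name,(u,v) in dict(ct=(273,283),st=(388,278)).items():
    g=T['image'].max(2); m=np.zeros_like(g); m[v-45:v+45,u-50:u+50]=(g[v-45:v+45,u-50:u+50]<125)*255
    m=cv2.morphologyEx(m,cv2.MORPH_OPEN,np.ones((3,3),np.uint8))
    cs,_=cv2.findContours(m,0,1); c=max(cs,key=cv2.contourArea)
    w=onz(T,c.reshape(-1,2),.010)[:,:2]*1000; rc=cv2.minAreaRect(w.astype(np.float32)); print(name,np.round(rc[0],1),np.round(rc[1],1),rc[2])
# gripper tips in side
c=cloud(S); m=(np.hypot(c[...,0]-.193,c[...,1]+.594)<.09)&(c[...,2]>.1)&(c[...,2]<.4)
z=c[...,2][m]; print('tip z',np.percentile(z,[0,.5,2,5]),m.sum())
a=cv2.resize(T['image'][183:217,366:406][...,::-1],(400,340),interpolation=cv2.INTER_CUBIC)
u,v=proj(S,onz(T,[(386,200)],.008))[0].astype(int)
b=cv2.resize(S['image'][v-17:v+17,u-20:u+20][...,::-1],(400,340),interpolation=cv2.INTER_CUBIC)
cv2.imwrite('pics/case.png',np.hstack([a,b]))
E
```

```text
case top 87 mean [670.4, -129.7] rect [ 665.1 -128.9] [58.9 52.7] 35.4
case side 66 mean [668.6, -134.1] rect [ 670.1 -135.5] [43.9 48. ] 11.5
small top 224 mean [472.3, -377.2] rect [ 471.8 -377.5] [38.8 40.1] 0.1
small side 321 mean [473.0, -379.9] rect [ 472.7 -380.4] [38.9 48.1] 2.2
large top 362 mean [486.4, 428.1] rect [486.6 426.7] [49.  53.5] 1.0
large side 133 mean [489.3, 422.8] rect [489.  421.2] [51.3 65.1] 0.8
block top 180 mean [680.7, 151.5] rect [680.2 150.3] [36.8 36.6] 1.1
block side 120 mean [679.5, 145.6] rect [679.3 145.3] [52.7 39.5] 72.1
tool top 265 mean [609.9, -294.7] rect [ 611.1 -292. ] [160.9 153.7] 5.0
tool side 171 mean [613.2, -296.7] rect [ 624.6 -296.8] [126.3 133. ] 47.1
tack top 79 mean [598.7, 316.1] rect [597.8 316.9] [35.  29.9] 76.7
tack side 32 mean [599.8, 313.9] rect [599.8 312. ] [27.5 25.6] 0.7
loupe top 88 mean [685.5, 2.4] rect [685.5   2.4] [21.9 21.7] 0.4
loupe side 69 mean [683.0, -2.1] rect [683.2  -2.3] [33.  22.8] 85.4
ct [463.6 151.1] [124.4 180.1] 12.202940940856934
st [ 480.6 -133.2] [179.8 124.4] 86.7394027709961
tip z [0.24284255 0.24613125 0.25249157 0.26100798] 4464
```

View pics/case.png

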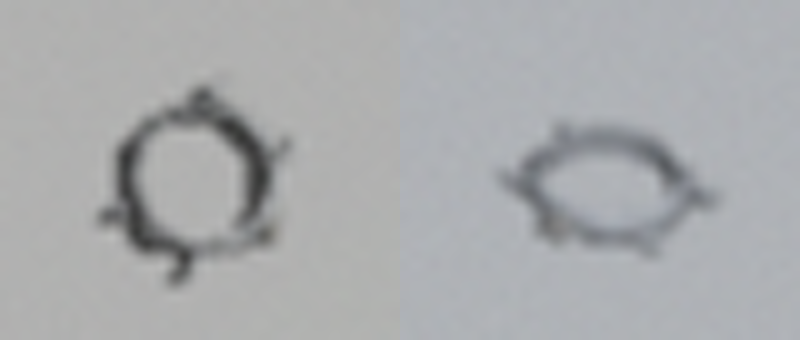

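The case ring shows four lugs and a crown: in the enlarged top view, the lugs are at (200,95), (282,148), (180,278) and (105,215) and the crown is at (268,235). So its x axis points to about −38° in world.

```bash
python3 - <<'E'
from h import *
T=load('top'); S=load('side'); f=lambda a:np.round(np.array(a)*1000,1).tolist()
up=lambda a,o:np.array(a)/10-.45+np.array(o)
L=onz(T,up([(200,95),(282,148),(180,278),(105,215),(268,235),(195,185)],(366,183)),.005)[:,:2]
u,v=proj(S,onz(T,[(386,200)],.008))[0].astype(int)
M=onz(S,up([(162,130),(312,198),(250,250),(108,178),(148,230),(203,186)],(u-20,v-17)),.005)[:,:2]
for n,W in(('top',L),('side',M)):
    a=W[[0,1]].mean(0)-W[[2,3]].mean(0); print(n,f(W),'axis',np.degrees(np.arctan2(a[1],a[0])).round(1),'len',f(np.linalg.norm(a)),'lugmean',f(W[:4].mean(0)))
def comp(s,mask,uv,r,h,name,close=False):
    v,u=np.mgrid[0:480,0:640]; m=mask&(np.hypot(u-uv[0],v-uv[1])<r); y,x=np.nonzero(m); w=onz(s,np.c_[x,y],h)[:,:2]*1000
    rc=cv2.minAreaRect(w.astype(np.float32)); print(name,len(w),'mean',w.mean(0).round(1),'rect',np.round(rc[0],1),np.round(rc[1],1),round(rc[2],1)); return w
for n,s in(('top',T),('side',S)):
    g=s['image'].max(2).astype(int); bg=cv2.medianBlur(s['image'].max(2),41).astype(int)
    p=lambda P:proj(s,[P])[0]
    w=comp(s,bg-g>10,p((.61,-.295,.006)),32 if n=='top' else 26,.006,n+' tool')
    q=w-w.mean(0); _,_,vt=np.linalg.svd(q,full_matrices=False); t=q@vt[0]; print('  axis',np.degrees(np.arctan2(vt[0,1],vt[0,0])).round(1),'ends',t.min().round(),t.max().round(),'mid',(w.mean(0)+vt[0]*(t.min()+t.max())/2).round(1))
    R=lambda a:np.array([[np.cos(a),-np.sin(a)],[np.sin(a),np.cos(a)]])
    for nm,o,yaw,pts in(('ct',(.4636,.1511),12.2,[('disc',24,46,.012,11,1),('small',24,-46,.012,15,0)]),('st',(.4806,-.1332),-3.3,[('large',-22,44,.012,17,0),('hex',-22,-46,.012,15,0)])):
        for k,x,y,h,r,b in pts:
            e=np.array(o)+R(np.radians(yaw))@[x/1000,y/1000]
            print('  pred',f(e),end=' '); comp(s,(g>140) if b else (g<45),p((*e,h if b else .004)),r,h if b else .008,n+' '+nm+' '+k)
E
```

```text
top [[691.2, -128.4], [678.2, -148.6], [645.8, -123.4], [661.2, -104.9], [656.6, -145.1], [668.8, -127.1]] axis -37.9 len 39.6 lugmean [669.1, -126.3]
side [[661.6, -107.0], [694.8, -133.3], [678.4, -152.8], [647.3, -125.7], [655.3, -145.4], [669.5, -128.7]] axis 51.3 len 24.5 lugmean [670.5, -129.7]
top tool 240 mean [ 609.9 -289.4] rect [ 610.1 -288.8] [ 12.6 144.7] 9.5
  axis -80.5 ends -73.0 72.0 mid [ 609.9 -288.9]
  pred [477.3, 201.1] top ct disc 196 mean [478.7 197.4] rect [478.6 197.8] [36.5 36.8] 0.7
  pred [496.8, 111.2] top ct small 378 mean [496.8 107.6] rect [495.3 111.6] [53.5 58.6] 0.7
  pred [461.2, -88.0] top st large 570 mean [462.  -92.5] rect [462.6 -88.6] [72.7 65.1] 86.3
  pred [456.0, -177.9] top st hex 421 mean [ 456.  -180.7] rect [ 454.5 -176.9] [71.5 59.8] 86.8
side tool 247 mean [ 610.7 -295.4] rect [ 610.3 -293.4] [ 12.6 144.6] 9.8
  axis -80.6 ends -74.0 70.0 mid [ 610.4 -293.4]
  pred [477.3, 201.1] side ct disc 149 mean [477.  217.2] rect [473.9 219.1] [46.5 93.1] 1.4
  pred [496.8, 111.2] side ct small 100 mean [497.7 109.8] rect [498.4 110.4] [46.1 30.8] 0.4
  pred [461.2, -88.0] side st large 258 mean [462.1 -90.1] rect [461.6 -89.3] [57.5 48.2] 0.3
  pred [456.0, -177.9] side st hex 203 mean [ 457.1 -181.4] rect [ 457.2 -181.8] [45.4 39. ] 0.2
```

Request:
drive_tool([
  [0, 0, 0, 0, 0, 0, 0.2],
  [0, 0, 0, 0, 0, 0, 0.2],
  [0, 0, 0, 0, 0, 0, 0.2],
  [0, 0, 0, 0, 0, 0, 0.2],
  [0, 0, 0, 0, 0, 0, 0.2],
])

```text
t: 0.6
tcp_pos: [0.193, -0.5944, 0.2453]
tool_rot: [0.988, 0.156, 0.0, 0.0]
force: [0.0, -0.1, -0.3]
finger_gap: 0.6
gripper_force: 0.0
```

```bash
cat >> h.py <<'E'
def tips():
    s=snap('side'); st=manip.sense(); p=st['tcp_pos']; c=cloud(s); d=c-p
    m=(np.abs(d[...,:2]).max(-1)<.07)&(d[...,2]>-.05)&(d[...,2]<.03)&(s['z_map']>0)
    z=d[...,2][m]; print('gap',st['finger_gap'],'tips rel tcp mm',(np.percentile(z,[.5,2,5,10,20])*1000).round(1),m.sum())
    return s,c,m
def go(x,y,z,th):
    "target tcp, closing direction angle th deg (mod 180)"
    st=manip.sense(); q=st['tool_rot']; psi=2*np.degrees(np.arctan2(q[1],q[0])); t=(th+90-psi+90)%180-90
    p=st['tcp_pos']; d=np.array([x,y])-p[:2]; a=np.radians(psi+t); e=np.array([np.cos(a),np.sin(a)])
    print('psi',psi.round(2),'turn wz deg',round(-t,2),'then dx',(d@e*1000).round(1),'dy',(d@[e[1],-e[0]]*1000).round(1),'dz',((p[2]-z)*1000).round(1),'| first-frame dx,dy',[round(float(d@[np.cos(b),np.sin(b)])*1000,1) for b in(np.radians(psi),np.radians(psi-90))],'q1,q6',st['q'][[0,5]].round(2),'tilt',np.abs(q[2:]).max().round(4))
E
python3 - <<'E'
from h import *
s,c,m=tips()
v,u=np.nonzero(m); print(u.min(),u.max(),v.min(),v.max())
k=s['image'][max(0,v.min()-20):v.max()+20,max(0,u.min()-20):u.max()+20][...,::-1]
cv2.imwrite('pics/grip.png',cv2.resize(k,None,fx=5,fy=5)); 
P=manip.sense()['tcp_pos']
print('tcp px',proj(s,[P,P-[0,0,.014],P-[0,0,.0]]).round(1))
go(.6688,-.1271,.15,-128+0)
go(.6688,-.1271,.15,52)
T=load('top'); g=T['image'].max(2)
w=[np.array(x) for x in zip(*np.nonzero(g[185:207,258:285]>150))]
E
```

```text
gap 0.604658973445279 tips rel tcp mm [-11.6  -9.9  -8.3  -5.2  -1.9] 483
49 72 317 372
tcp px [[ 60.6 350. ]
 [ 63.2 357.3]
 [ 60.6 350. ]]
psi 17.98 turn wz deg 55.98 then dx 87.3 dy -661.3 dz 95.4 | first-frame dx,dy [596.9, -297.7] q1,q6 [-1.44 -0.18] tilt 0.0001
psi 17.98 turn wz deg 55.98 then dx 87.3 dy -661.3 dz 95.4 | first-frame dx,dy [596.9, -297.7] q1,q6 [-1.44 -0.18] tilt 0.0001
```

View pics/grip.png

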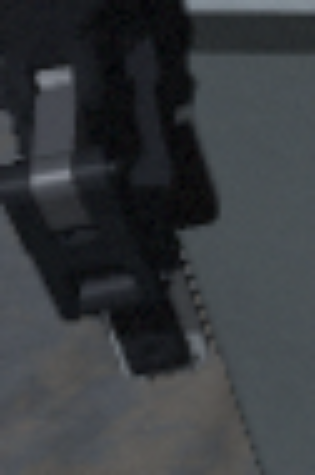

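The near fingertip is at about (60,371) in the side frame. It hangs roughly 10–11 mm past the TCP at 0.6 opening. Moving to the watch case.

Request:
drive_tool([
  [0.039, -0.02, 0, 0, 0, 0, 0.4],
  [0.04, -0.02, 0, 0, 0, 0, 0.4],
  [0.04, -0.02, 0, 0, 0, 0, 0.4],
  [0.04, -0.02, 0, 0, 0, 0, 0.4],
  [0.04, -0.02, 0, 0, 0, 0, 0.4],
  [0.04, -0.02, 0, 0, 0, 0, 0.4],
  [0.04, -0.02, 0, 0, 0, 0, 0.4],
  [0.04, -0.02, 0, 0, 0, 0, 0.4],
])

```text
t: 1.45
tcp_pos: [0.4482, -0.3425, 0.2456]
tool_rot: [0.988, 0.156, 0.0, 0.0]
force: [0.6, -0.1, -0.5]
finger_gap: 0.697
gripper_force: 0.0
```

Request:
drive_tool([
  [0.04, -0.02, 0, 0, 0, 0, 0.4],
  [0.04, -0.02, 0, 0, 0, 0, 0.4],
  [0.04, -0.02, 0, 0, 0, 0, 0.4],
  [0.04, -0.02, 0, 0, 0, 0, 0.4],
  [0.04, -0.02, 0, 0, 0, 0, 0.4],
  [0.04, -0.02, 0, 0, 0, 0, 0.4],
  [0.038, -0.018, 0, 0, 0, 0, 0.4],
])

```text
t: 2.15
tcp_pos: [0.6701, -0.125, 0.2454]
tool_rot: [0.988, 0.157, 0.0, 0.0]
force: [0.9, -0.1, 0.2]
finger_gap: 0.7
gripper_force: 0.0
```

Request:
drive_tool([
  [0, 0, 0.015, 0, 0, 8, 0.4],
  [0, 0, 0.015, 0, 0, 8, 0.4],
  [0, 0, 0.015, 0, 0, 8, 0.4],
  [0, 0, 0.015, 0, 0, 8, 0.4],
  [0, 0, 0.015, 0, 0, 8, 0.4],
  [0, 0, 0.015, 0, 0, 8, 0.4],
  [0, 0, 0.01, 0, 0, 8, 0.4],
  [0, 0, 0, 0, 0, 0, 0.4],
])

```text
t: 2.95
tcp_pos: [0.6676, -0.1263, 0.1434]
tool_rot: [0.945, -0.326, -0.002, -0.0]
force: [0.9, 0.2, -0.4]
finger_gap: 0.698
gripper_force: 0.0
```

```bash
python3 - <<'E'
from h import *
go(.6688,-.1271,.03,52); s,c,m=tips()
t=snap('top'); C=cloud(t); k=(C[...,2]>.08)&(C[...,2]<.13)&(np.hypot(C[...,0]-.669,C[...,1]+.127)<.09)
print('top finger pts',k.sum(),C[k].mean(0))
v,u=np.nonzero(m); k=s['image'][v.min()-25:v.max()+50,u.min()-25:u.max()+25][...,::-1]; print(u.min()-25,v.min()-25)
cv2.imwrite('pics/g1.png',cv2.resize(k,None,fx=5,fy=5,interpolation=cv2.INTER_CUBIC))
E
```

```text
psi -38.01 turn wz deg -0.01 then dx 1.4 dy -0.1 dz 113.4 | first-frame dx,dy [1.4, -0.1] q1,q6 [-0.35  1.88] tilt 0.002
gap 0.7008275064154093 tips rel tcp mm [-11.9  -9.8  -7.1  -4.7  -0.5] 287
top finger pts 0 [nan nan nan]
333 187<stdin>:4: RuntimeWarning: Mean of empty slice.
  ret = um.true_divide(
```

Request:
drive_tool([
  [0.0014, 0, 0.03, 0, 0, 0, 0.4],
  [0, 0, 0.03, 0, 0, 0, 0.4],
  [0, 0, 0.03, 0, 0, 0, 0.4],
  [0, 0, 0.023, 0, 0, 0, 0.4],
  [0, 0, 0.0, 0, 0, 0, 0.1],
  [0, 0, 0, 0, 0, 0, 0.1],
  [0, 0, 0, 0, 0, 0, 0.1],
])

```text
t: 3.75
tcp_pos: [0.6715, -0.1282, 0.0345]
tool_rot: [0.946, -0.325, 0.002, 0.0]
force: [0.6, -0.2, 1.0]
finger_gap: 0.548
gripper_force: 0.0
```

```bash
python3 - <<'E'
from h import *
go(.6688,-.1271,.016,52); s,c,m=tips()
P=manip.sense()['tcp_pos']; u,v=proj(s,P)[0].astype(int)
a=cv2.resize(s['image'][v-30:v+30,u-40:u+40][...,::-1],(400,300),interpolation=cv2.INTER_CUBIC)
t=snap('top'); u,v=proj(t,P)[0].astype(int)
b=cv2.resize(t['image'][v-30:v+30,u-40:u+40][...,::-1],(400,300),interpolation=cv2.INTER_CUBIC)
cv2.imwrite('pics/g2.png',np.hstack([a,b]))
E
```

```text
psi -37.98 turn wz deg 0.02 then dx -2.8 dy 0.8 dz 18.5 | first-frame dx,dy [-2.8, 0.8] q1,q6 [-0.35  1.88] tilt 0.002
gap 0.5449780670811204 tips rel tcp mm [-39.4 -38.6 -38.  -37.4 -36.7] 2193
```

View pics/g2.png

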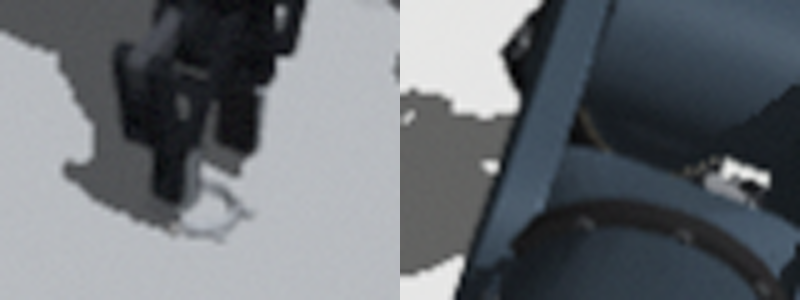

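Fingers straddle the case in the side view: tips at (170,200) and (240,165), ring centre near (212,212). Descend gently.

Request:
drive_tool([
  [-0.0025, 0.001, 0.006, 0, 0, 0, 0.1],
  [0, 0, 0.006, 0, 0, 0, 0.1],
  [0, 0, 0.004, 0, 0, 0, 0.1],
  [0, 0, 0.001, 0, 0, 0, 0.1],
  [0, 0, 0.0, 0, 0, 0, 0.1],
])

```text
t: 4.35
tcp_pos: [0.6671, -0.1268, 0.0148]
tool_rot: [0.945, -0.326, -0.0, -0.0]
force: [-0.0, 0.1, 0.3]
finger_gap: 0.55
gripper_force: 0.0
```

```bash
python3 - <<'E'
from h import *
go(.6688,-.1271,.0145,52); print(manip.sense()['force'])
E
```

```text
psi -38.02 turn wz deg -0.02 then dx 1.6 dy -0.8 dz 0.3 | first-frame dx,dy [1.6, -0.8] q1,q6 [-0.35  1.88] tilt 0.0004
[-0.04310807  0.11039066  0.33603434]
```

Request:
drive_tool([
  [0.001, 0, 0, 0, 0, 0, 0.1],
  [0, 0, 0, 0, 0, 0, -1],
  [0, 0, 0, 0, 0, 0, -1],
  [0, 0, 0, 0, 0, 0, -1],
  [0, 0, 0, 0, 0, 0, -1],
  [0, 0, 0, 0, 0, 0, -1],
], newtons=30)

```text
t: 4.95
tcp_pos: [0.6685, -0.1277, 0.0157]
tool_rot: [0.945, -0.326, 0.001, 0.0]
force: [-0.5, -0.1, 2.3]
finger_gap: 0.419
gripper_force: 29.9
```

Request:
drive_tool([
  [0, 0, -0.01, 0, 0, 0, -1],
  [0, 0, -0.02, 0, 0, 0, -1],
  [0, 0, -0.03, 0, 0, 0, -1],
  [0, 0, -0.03, 0, 0, 0, -1],
  [0, 0, 0, 0, 0, -8, -1],
  [0, 0, 0, 0, 0, -8, -1],
  [0, 0, 0, 0, 0, -8, -1],
  [0, 0, 0, 0, 0, -8, -1],
  [0, 0, 0, 0, 0, -8, -1],
  [0, 0, 0, 0, 0, -8, -1],
])

```text
t: 5.95
tcp_pos: [0.6678, -0.1271, 0.1056]
tool_rot: [0.996, 0.09, -0.0, -0.0]
force: [-0.5, -0.0, -0.9]
finger_gap: 0.416
gripper_force: 29.9
```

```bash
python3 - <<'E'
from h import *
go(.4787,.1975,.0285,102.2); print(manip.sense()['finger_gap'],manip.sense()['gripper_force'])
s=snap('side'); P=manip.sense()['tcp_pos']; u,v=proj(s,P)[0].astype(int)
a=cv2.resize(s['image'][v-40:v+40,u-50:u+50][...,::-1],(500,400),interpolation=cv2.INTER_CUBIC); cv2.imwrite('pics/g3.png',a)
E
```

```text
psi 10.31 turn wz deg -1.89 then dx -116.2 dy -357.3 dz 77.1 | first-frame dx,dy [-127.9, -353.2] q1,q6 [-0.35  1.04] tilt 0.0003
0.4160640016261428 29.937315159186255
```

View pics/g3.png

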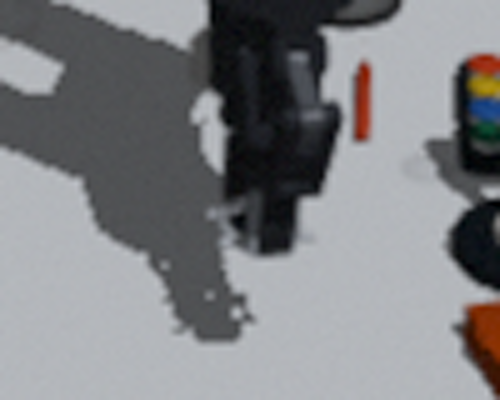

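The case is held, with its lugs visible either side of the finger at (235,215) and (305,238). Carry it to the disc.

Request:
drive_tool([
  [0, 0, 0, 0, 0, -1.9, -1],
  [-0.013, -0.04, 0, 0, 0, 0, -1],
  [-0.013, -0.04, 0, 0, 0, 0, -1],
  [-0.013, -0.04, 0, 0, 0, 0, -1],
  [-0.013, -0.04, 0, 0, 0, 0, -1],
  [-0.013, -0.04, 0, 0, 0, 0, -1],
  [-0.013, -0.04, 0, 0, 0, 0, -1],
  [-0.013, -0.04, 0, 0, 0, 0, -1],
  [-0.013, -0.04, 0, 0, 0, 0, -1],
  [-0.012, -0.037, 0, 0, 0, 0, -1],
])

```text
t: 7.0
tcp_pos: [0.4798, 0.1996, 0.1057]
tool_rot: [0.995, 0.102, -0.0, -0.0]
force: [0.5, -0.1, -0.2]
finger_gap: 0.413
gripper_force: 30.0
```

Request:
drive_tool([
  [0, 0, 0.02, 0, 0, 0, -1],
  [0, 0, 0.02, 0, 0, 0, -1],
  [0, 0, 0.01, 0, 0, 0, -1],
  [0, 0, 0, 0, 0, 0, -1],
  [0, 0, 0, 0, 0, 0, -1],
])

```text
t: 7.5
tcp_pos: [0.4814, 0.1978, 0.0555]
tool_rot: [0.995, 0.103, 0.0, -0.0]
force: [0.0, 0.1, 0.5]
finger_gap: 0.416
gripper_force: 30.0
```

```bash
python3 - <<'E'
from h import *
go(.4787,.1975,.0285,102.2); print(manip.sense()['finger_gap'],manip.sense()['gripper_force'])
s=snap('side'); P=manip.sense()['tcp_pos']; u,v=proj(s,P)[0].astype(int)
a=cv2.resize(s['image'][v-30:v+50,u-50:u+50][...,::-1],(500,400),interpolation=cv2.INTER_CUBIC); cv2.imwrite('pics/g4.png',a)
E
```

```text
psi 11.8 turn wz deg -0.4 then dx -2.7 dy -0.3 dz 27.0 | first-frame dx,dy [-2.7, -0.3] q1,q6 [0.17 1.54] tilt 0.0001
0.41626337975503186 29.97840180680214
```

View pics/g4.png

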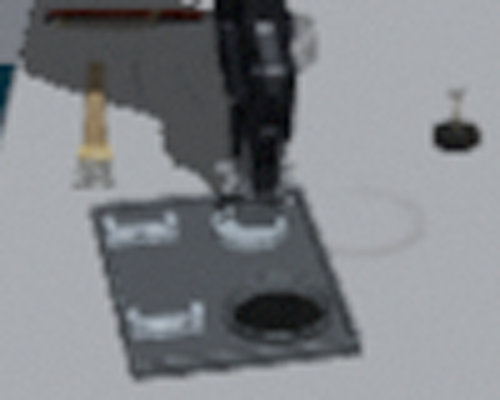

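The case hangs just behind and above the disc (disc ~(250,235)), as expected for its height. Lower it.

Request:
drive_tool([
  [-0.0027, 0, 0.01, 0, 0, -0.4, -1],
  [0, 0, 0.007, 0, 0, 0, -1],
  [0, 0, 0.003, 0, 0, 0, -1],
  [0, 0, 0.003, 0, 0, 0, -1],
  [0, 0, 0.002, 0, 0, 0, -1],
  [0, 0, 0, 0, 0, 0, -1],
])

```text
t: 8.15
tcp_pos: [0.4784, 0.1975, 0.03]
tool_rot: [0.994, 0.107, -0.0, 0.0]
force: [-0.4, -0.4, -0.1]
finger_gap: 0.413
gripper_force: 30.0
```

```bash
python3 - <<'E'
from h import *
go(.4787,.1975,.0280,102.2); print(manip.sense()['force'])
E
```

```text
psi 12.28 turn wz deg 0.08 then dx 0.3 dy 0.0 dz 2.0 | first-frame dx,dy [0.3, 0.0] q1,q6 [0.18 1.53] tilt 0.0002
[-0.39827123 -0.41450716 -0.12052401]
```

No spigot contact and the underside is below the spigot top. Lower the last 2 mm and release slowly.

Request:
drive_tool([
  [0, 0, 0.001, 0, 0, 0, -1],
  [0, 0, 0.0008, 0, 0, 0, -1],
  [0, 0, 0, 0, 0, 0, -1],
])

```text
t: 8.45
tcp_pos: [0.4785, 0.1975, 0.0286]
tool_rot: [0.994, 0.107, 0.0, -0.0]
force: [1.1, 0.3, 0.2]
finger_gap: 0.416
gripper_force: 30.0
```

Request:
drive_tool([
  [0, 0, 0, 0, 0, 0, 0.0],
  [0, 0, 0, 0, 0, 0, 0.1],
  [0, 0, 0, 0, 0, 0, 0.2],
  [0, 0, 0, 0, 0, 0, 0.2],
  [0, 0, -0.01, 0, 0, 0, 0.2],
  [0, 0, -0.03, 0, 0, 0, 0.2],
  [0, 0, -0.03, 0, 0, 0, 0.2],
  [0, 0, -0.03, 0, 0, 0, 0.2],
])

```text
t: 9.25
tcp_pos: [0.4782, 0.1974, 0.1301]
tool_rot: [0.994, 0.107, -0.0, 0.0]
force: [0.5, -0.2, -0.5]
finger_gap: 0.602
gripper_force: 0.0
```

```bash
python3 - <<'E'
from h import *
go(.6099,-.289,.10,9.5)
E
```

```text
psi 12.28 turn wz deg -87.22 then dx -501.5 dy 49.6 dz 30.1 | first-frame dx,dy [25.3, 503.3] q1,q6 [0.18 1.53] tilt 0.0001
```

Request:
drive_tool([
  [0.0025, 0.048, 0, 0, 0, 0, -0.2],
  [0.0025, 0.05, 0, 0, 0, 0, -0.2],
  [0.0025, 0.05, 0, 0, 0, 0, -0.2],
  [0.0025, 0.05, 0, 0, 0, 0, -0.2],
  [0.0025, 0.05, 0, 0, 0, 0, -0.2],
  [0.0025, 0.05, 0, 0, 0, 0, -0.2],
  [0.0025, 0.05, 0, 0, 0, 0, -0.2],
  [0.0025, 0.05, 0, 0, 0, 0, -0.2],
  [0.0025, 0.05, 0, 0, 0, 0, -0.2],
  [0.0025, 0.05, 0, 0, 0, 0, -0.2],
])

```text
t: 10.25
tcp_pos: [0.6087, -0.2853, 0.1294]
tool_rot: [0.994, 0.107, 0.0, 0.0]
force: [1.1, -0.1, 0.0]
finger_gap: 0.406
gripper_force: 0.0
```

Request:
drive_tool([
  [0, 0, 0, 0, 0, -8.5, -0.2],
  [0, 0, 0, 0, 0, -8.5, -0.2],
  [0, 0, 0, 0, 0, -8.5, -0.2],
  [0, 0, 0, 0, 0, -8.5, -0.2],
  [0, 0, 0, 0, 0, -8.5, -0.2],
  [0, 0, 0, 0, 0, -8.5, -0.2],
  [0, 0, 0, 0, 0, -8.5, -0.2],
  [0, 0, 0, 0, 0, -8.5, -0.2],
  [0, 0, 0, 0, 0, -8.5, -0.2],
  [0, 0, 0, 0, 0, -8.5, -0.2],
])

```text
t: 11.25
tcp_pos: [0.6084, -0.2831, 0.1292]
tool_rot: [0.658, 0.753, -0.0, -0.0]
force: [0.8, -0.1, -0.3]
finger_gap: 0.4
gripper_force: 0.0
```

```bash
python3 - <<'E'
from h import *
go(.6099,-.289,.05,9.5); print(manip.sense()['q'].round(2))
t=snap('top'); s=snap('side')
P=np.array([.4787,.1975,.015]); k=[]
for x,n in((t,'top'),(s,'side')):
    u,v=proj(x,P)[0].round().astype(int); k.append(cv2.resize(x['image'][v-20:v+20,u-20:u+20][...,::-1],(400,400),interpolation=cv2.INTER_CUBIC))
cv2.imwrite('pics/c1.png',np.hstack(k))
E
```

```text
psi 97.63 turn wz deg -1.87 then dx -6.1 dy 0.5 dz 79.2 | first-frame dx,dy [-6.1, 0.7] q1,q6 [-0.6  -0.73] tilt 0.0001
[-0.6   0.72  1.4  -0.    1.02 -0.73]
```

View pics/c1.png

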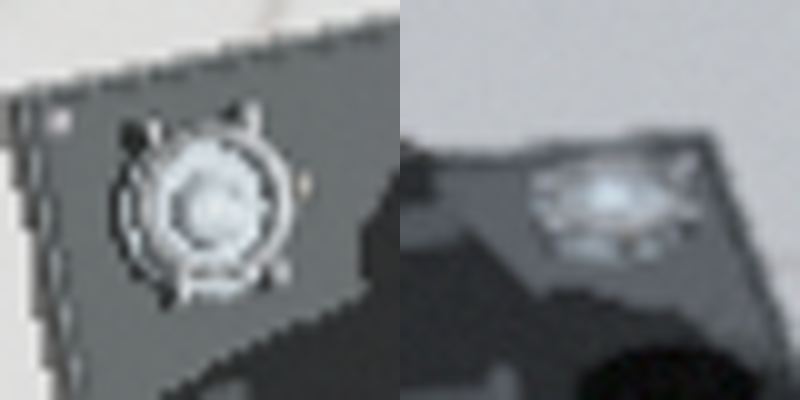

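The case ring at (213,207) is concentric with the spigot and seated. Now the tool.

Request:
drive_tool([
  [-0.007, 0, 0, 0, 0, -1.9, -0.2],
  [0, 0, 0.03, 0, 0, 0, -0.2],
  [0, 0, 0.03, 0, 0, 0, -0.2],
  [0, 0, 0.03, 0, 0, 0, -0.2],
  [0, 0, 0.015, 0, 0, 0, -0.2],
  [0, 0, 0.005, 0, 0, 0, -0.2],
  [0, 0, 0.0027, 0, 0, 0, -0.2],
  [0, 0, 0, 0, 0, 0, -0.2],
])

```text
t: 12.15
tcp_pos: [0.6103, -0.2907, 0.0168]
tool_rot: [0.648, 0.761, 0.0, 0.001]
force: [-1.1, -0.5, -0.3]
finger_gap: 0.401
gripper_force: 0.0
```

```bash
python3 - <<'E'
from h import *
go(.6099,-.290,.0157,9.5); print(manip.sense()['force'])
E
```

```text
psi 99.15 turn wz deg -0.35 then dx 0.7 dy -0.3 dz 1.1 | first-frame dx,dy [0.7, -0.3] q1,q6 [-0.61 -0.77] tilt 0.0009
[-1.08087914 -0.48145648 -0.27174572]
```

Request:
drive_tool([
  [0, 0, 0.0005, 0, 0, 0, -1],
  [0, 0, 0, 0, 0, 0, -1],
  [0, 0, 0, 0, 0, 0, -1],
  [0, 0, 0, 0, 0, 0, -1],
  [0, 0, 0, 0, 0, 0, -1],
  [0, 0, 0, 0, 0, 0, -1],
  [0, 0, 0, 0, 0, 0, -1],
], newtons=40)

```text
t: 12.85
tcp_pos: [0.6104, -0.2908, 0.0168]
tool_rot: [0.648, 0.761, 0.0, 0.001]
force: [0.5, 0.9, 6.3]
finger_gap: 0.083
gripper_force: 41.8
```

Request:
drive_tool([
  [0, 0, -0.01, 0, 0, 0, -1],
  [0, 0, -0.02, 0, 0, 0, -1],
  [0, 0, -0.03, 0, 0, 0, -1],
  [0, 0, -0.03, 0, 0, 0, -1],
  [0, 0, 0, 0, 0, 0, -1],
])

```text
t: 13.35
tcp_pos: [0.6122, -0.2919, 0.1104]
tool_rot: [0.648, 0.761, 0.0, 0.005]
force: [1.9, 0.8, 0.6]
finger_gap: 0.08
gripper_force: 41.0
```

```bash
python3 - <<'E'
from h import *
go(.4279,.1395,.0285,12.2)
s=snap('side'); P=manip.sense()['tcp_pos']; u,v=proj(s,P)[0].astype(int)
a=cv2.resize(s['image'][v-50:v+60,u-60:u+60][...,::-1],(600,550),interpolation=cv2.INTER_CUBIC); cv2.imwrite('pics/g5.png',a)
E
```

```text
psi 99.19 turn wz deg -3.01 then dx 460.6 dy -88.9 dz 81.9 | first-frame dx,dy [455.3, -113.0] q1,q6 [-0.61 -0.77] tilt 0.0046
```

View pics/g5.png

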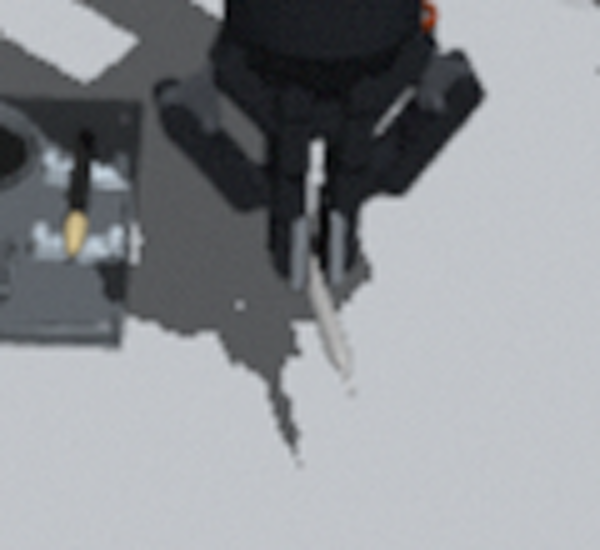

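The front half of the tool runs from (315,260) to (350,385) in the side crop. I'll check its tilt, and what the bright strip at (316,175) is, using depth.

```bash
python3 - <<'E'
from h import *
s=load('side'); c=cloud(s); st=manip.sense(); P=st['tcp_pos']; u,v=proj(s,P)[0].astype(int)
for a,b in((316,150),(316,175),(314,200),(312,240),(318,280),(325,310),(335,345),(345,370),(348,380)):
    i,j=int(v-50+b/5),int(u-60+a/5); d=(c[i,j]-P)*1000; print((a,b),d.round(1),s['image'][i,j])
# tool points: bright & near plane
e=np.array([.165,-.986]); d=c-P; al=d[...,:2]@e; pe=d[...,:2]@[e[1],-e[0]]
m=(np.abs(pe)<.02)&(np.abs(al)<.1)&(np.abs(d[...,2])<.05)&(s['image'].min(2)>110)
m&=(d[...,2]>-.06)
for lo in range(-90,90,15):
    k=m&(al*1000>=lo)&(al*1000<lo+15)
    if k.sum(): print(lo,k.sum(),np.median(d[...,2][k]*1000).round(1),np.median(pe[k]*1000).round(1))
E
```

```text
(316, 150) [  21.9  210.7 -106.5] [193 196 200]
(316, 175) [  21.4  197.4 -111.6] [191 194 200]
(314, 200) [  17.3  171.9 -107.1] [150 152 157]
(312, 240) [ 3.4  8.2 -0.7] [37 35 38]
(318, 280) [ 4.6 -9.9 -6.5] [168 168 167]
(325, 310) [  7.7 -26.1  -8.2] [174 173 171]
(335, 345) [ 10.  -49.1  -6.4] [179 180 179]
(345, 370) [  25.8   52.6 -108.5] [170 171 173]
(348, 380) [ 12.7 -67.1  -8.2] [187 189 191]
-15 11 35.0 -6.7
0 39 1.0 -3.3
15 16 -7.8 -1.5
30 21 -7.5 -1.1
45 22 -8.0 -0.3
60 5 -7.2 -1.3
```

That strip is bench, and the tool is level (surface at −8 mm along its length). Carry it over the saddles.

Request:
drive_tool([
  [0, 0, 0, 0, 0, -3, -1],
  [0.046, -0.009, 0, 0, 0, 0, -1],
  [0.046, -0.009, 0, 0, 0, 0, -1],
  [0.046, -0.009, 0, 0, 0, 0, -1],
  [0.046, -0.009, 0, 0, 0, 0, -1],
  [0.046, -0.009, 0, 0, 0, 0, -1],
  [0.046, -0.009, 0, 0, 0, 0, -1],
  [0.046, -0.009, 0, 0, 0, 0, -1],
  [0.046, -0.009, 0, 0, 0, 0, -1],
  [0.046, -0.009, 0, 0, 0, 0, -1],
])

```text
t: 14.4
tcp_pos: [0.441, 0.0988, 0.1045]
tool_rot: [0.628, 0.778, -0.001, -0.001]
force: [-0.6, 1.3, -0.1]
finger_gap: 0.081
gripper_force: 41.0
```

Request:
drive_tool([
  [0.046, -0.008, 0, 0, 0, 0, -1],
  [0, 0, 0.02, 0, 0, 0, -1],
  [0, 0, 0.02, 0, 0, 0, -1],
  [0, 0, 0.01, 0, 0, 0, -1],
  [0, 0, 0, 0, 0, 0, -1],
  [0, 0, 0, 0, 0, 0, -1],
])

```text
t: 15.0
tcp_pos: [0.4253, 0.1403, 0.0551]
tool_rot: [0.628, 0.778, -0.0, -0.0]
force: [0.2, 0.2, -0.6]
finger_gap: 0.079
gripper_force: 41.0
```

```bash
python3 - <<'E'
from h import *
go(.4279,.1395,.0290,12.2); print(manip.sense()['finger_gap'])
E
```

```text
psi 102.13 turn wz deg -0.07 then dx -1.3 dy 2.4 dz 26.1 | first-frame dx,dy [-1.3, 2.4] q1,q6 [ 0.07 -0.14] tilt 0.0005
0.07910962055281709
```

Request:
drive_tool([
  [-0.0013, 0.0024, 0, 0, 0, 0, -1],
  [0, 0, 0.01, 0, 0, 0, -1],
  [0, 0, 0.01, 0, 0, 0, -1],
  [0, 0, 0.004, 0, 0, 0, -1],
  [0, 0, 0.001, 0, 0, 0, -1],
  [0, 0, 0, 0, 0, 0, -1],
])

```text
t: 15.6
tcp_pos: [0.4279, 0.1399, 0.0299]
tool_rot: [0.628, 0.778, -0.0, -0.0]
force: [-0.2, 0.0, 0.3]
finger_gap: 0.081
gripper_force: 41.0
```

```bash
python3 - <<'E'
from h import *
go(.4279,.1395,.0290,12.2); print(manip.sense()['force'])
E
```

```text
psi 102.18 turn wz deg -0.02 then dx -0.4 dy -0.0 dz 0.9 | first-frame dx,dy [-0.4, -0.0] q1,q6 [ 0.07 -0.15] tilt 0.0003
[-0.22585474  0.00318218  0.29396943]
```

Request:
drive_tool([
  [0, 0, 0.0008, 0, 0, 0, -1],
  [0, 0, 0, 0, 0, 0, -1],
  [0, 0, 0, 0, 0, 0, -0.6],
  [0, 0, 0, 0, 0, 0, -0.6],
  [0, 0, 0, 0, 0, 0, -0.6],
  [0, 0, -0.01, 0, 0, 0, -0.6],
  [0, 0, -0.03, 0, 0, 0, -0.6],
  [0, 0, -0.03, 0, 0, 0, -0.6],
  [0, 0, -0.03, 0, 0, 0, 0.4],
])

```text
t: 16.5
tcp_pos: [0.4277, 0.1398, 0.1311]
tool_rot: [0.628, 0.778, -0.0, -0.0]
force: [0.2, 0.3, 0.1]
finger_gap: 0.354
gripper_force: 0.0
```

```bash
python3 - <<'E'
from h import *
go(.472,-.3775,.08,0); go(.472,-.3775,.08,12.2)
E
```

```text
psi 102.18 turn wz deg 12.18 then dx -517.3 dy 44.3 dz 51.1 | first-frame dx,dy [-515.0, -65.8] q1,q6 [ 0.07 -0.15] tilt 0.0001
psi 102.18 turn wz deg -0.02 then dx -515.0 dy -66.0 dz 51.1 | first-frame dx,dy [-515.0, -65.8] q1,q6 [ 0.07 -0.15] tilt 0.0001
```

Request:
drive_tool([
  [-0.047, -0.006, 0, 0, 0, 0, 0.6],
  [-0.047, -0.006, 0, 0, 0, 0, 0.6],
  [-0.047, -0.006, 0, 0, 0, 0, 0.6],
  [-0.047, -0.006, 0, 0, 0, 0, 0.6],
  [-0.047, -0.006, 0, 0, 0, 0, 0.6],
  [-0.047, -0.006, 0, 0, 0, 0, 0.6],
  [-0.047, -0.006, 0, 0, 0, 0, 0.6],
  [-0.047, -0.006, 0, 0, 0, 0, 0.6],
  [-0.047, -0.006, 0, 0, 0, 0, 0.6],
  [-0.047, -0.006, 0, 0, 0, 0, 0.6],
])

```text
t: 17.5
tcp_pos: [0.4682, -0.334, 0.1303]
tool_rot: [0.628, 0.778, 0.0, 0.0]
force: [1.2, -1.1, 0.5]
finger_gap: 0.797
gripper_force: 0.0
```

Request:
drive_tool([
  [-0.045, -0.006, 0, 0, 0, 0, 0.6],
  [0, 0, 0.03, 0, 0, 0, 0.6],
  [0, 0, 0.03, 0, 0, 0, 0.6],
  [0, 0, 0, 0, 0, 0, 0.6],
  [0, 0, 0, 0, 0, 0, 0.6],
])

```text
t: 18.0
tcp_pos: [0.4719, -0.377, 0.0698]
tool_rot: [0.628, 0.778, 0.0, -0.001]
force: [-0.0, -0.6, 0.4]
finger_gap: 0.801
gripper_force: 0.0
```

```bash
python3 - <<'E'
from h import *
go(.472,-.378,.025,12.2)
t=snap('top'); s=snap('side'); k=[]
for x,P,w in((t,(.4279,.1395,.016),35),(s,(.4279,.1395,.016),35)):
    u,v=proj(x,P)[0].round().astype(int); k.append(cv2.resize(x['image'][v-w:v+w,u-w:u+w][...,::-1],(400,400),interpolation=cv2.INTER_CUBIC))
cv2.imwrite('pics/c2.png',np.hstack(k))
E
```

```text
psi 102.18 turn wz deg -0.02 then dx -1.0 dy -0.2 dz 44.8 | first-frame dx,dy [-1.0, -0.2] q1,q6 [-0.86 -1.07] tilt 0.0007
```

View pics/c2.png

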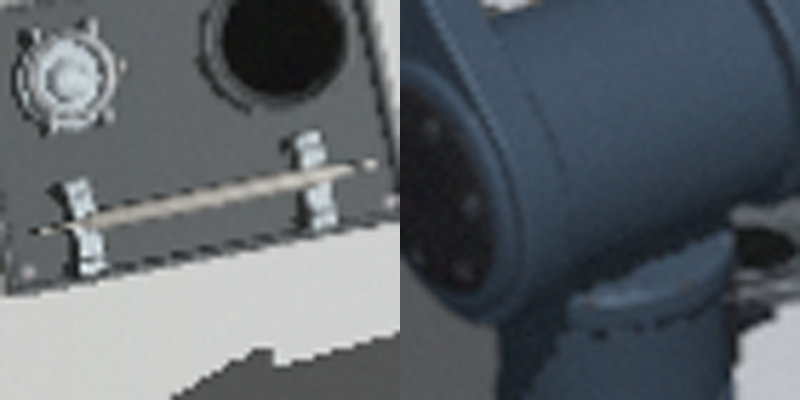

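The tool crosses both saddles, at about (80,225) and (315,180), centred between the ears. Now the small tin.

Request:
drive_tool([
  [-0.001, 0, 0.02, 0, 0, 0, 0.6],
  [0, 0, 0.015, 0, 0, 0, 0.6],
  [0, 0, 0.01, 0, 0, 0, 0.6],
  [0, 0, 0, 0, 0, 0, -1],
  [0, 0, 0, 0, 0, 0, -1],
  [0, 0, 0, 0, 0, 0, -1],
  [0, 0, 0, 0, 0, 0, -1],
  [0, 0, 0, 0, 0, 0, -1],
  [0, 0, 0, 0, 0, 0, -1],
], newtons=30)

```text
t: 19.0
tcp_pos: [0.4727, -0.3787, 0.025]
tool_rot: [0.628, 0.778, -0.0, 0.001]
force: [-0.4, 0.2, 2.1]
finger_gap: 0.45
gripper_force: 30.2
```

```bash
python3 - <<'E'
from h import *
tips(); print(manip.sense()['tcp_pos'],manip.sense()['force'])
E
```

```text
gap 0.4510851332843255 tips rel tcp mm [-48.6 -42.5 -38.3 -32.  -26.9] 3493
[ 0.47275272 -0.37870846  0.02497555] [0.30233898 0.43855663 2.29654743]
```

Request:
drive_tool([
  [0, 0, -0.01, 0, 0, 0, -1],
  [0, 0, -0.03, 0, 0, 0, -1],
  [0, 0, -0.03, 0, 0, 0, -1],
  [0, 0, -0.02, 0, 0, 0, -1],
  [0, 0, 0, 0, 0, 0, -1],
])

```text
t: 19.55
tcp_pos: [0.474, -0.3801, 0.1181]
tool_rot: [0.628, 0.778, -0.001, 0.003]
force: [0.8, 0.0, 0.1]
finger_gap: 0.453
gripper_force: 30.3
```

```bash
python3 - <<'E'
from h import *
go(.4981,.1076,.03,12.2); print(manip.sense()['finger_gap'])
s=snap('side'); P=manip.sense()['tcp_pos']; w=blob(s,P,P[2]-.005,P[2]-.024,.03); c=cloud(s)
m=(np.hypot(c[...,0]-P[0],c[...,1]-P[1])<.03)&(abs(c[...,2]-P[2]+.01)<.016)&(s['image'].min(2)>100)
print(m.sum(),((c[m]-P)*1000).min(0),((c[m]-P)*1000).max(0))
E
```

```text
psi 102.18 turn wz deg -0.02 then dx 471.5 dy 126.6 dz 88.1 | first-frame dx,dy [471.6, 126.5] q1,q6 [-0.86 -1.07] tilt 0.0035
0.4530843557827248
426 [-20.44172665 -20.88335707 -23.84845557] [28.71246082 24.36294683  5.89963044]
```

Tin held. Carry it: 11 rows.

Request:
drive_tool([
  [0.043, 0.0115, 0, 0, 0, 0, -1],
  [0.043, 0.0115, 0, 0, 0, 0, -1],
  [0.043, 0.0115, 0, 0, 0, 0, -1],
  [0.043, 0.0115, 0, 0, 0, 0, -1],
  [0.043, 0.0115, 0, 0, 0, 0, -1],
  [0.043, 0.0115, 0, 0, 0, 0, -1],
  [0.043, 0.0115, 0, 0, 0, 0, -1],
  [0.043, 0.0115, 0, 0, 0, 0, -1],
  [0.043, 0.0115, 0, 0, 0, 0, -1],
  [0.043, 0.0115, 0, 0, 0, 0, -1],
])

```text
t: 20.6
tcp_pos: [0.493, 0.068, 0.1133]
tool_rot: [0.628, 0.778, -0.001, -0.001]
force: [1.8, 0.1, 0.2]
finger_gap: 0.455
gripper_force: 30.3
```

Request:
drive_tool([
  [0.0415, 0.0115, 0, 0, 0, 0, -1],
  [0, 0, 0.02, 0, 0, 0, -1],
  [0, 0, 0.02, 0, 0, 0, -1],
  [0, 0, 0.02, 0, 0, 0, -1],
  [0, 0, 0, 0, 0, 0, -1],
  [0, 0, 0, 0, 0, 0, -1],
])

```text
t: 21.2
tcp_pos: [0.4958, 0.1091, 0.0537]
tool_rot: [0.628, 0.778, -0.001, -0.001]
force: [0.5, -0.5, -0.1]
finger_gap: 0.449
gripper_force: 30.3
```

```bash
python3 - <<'E'
from h import *
go(.4981,.1076,.0295,12.2); print(manip.sense()['finger_gap'])
E
```

```text
psi 102.18 turn wz deg -0.02 then dx -2.0 dy 2.0 dz 24.2 | first-frame dx,dy [-2.0, 2.0] q1,q6 [-0.   -0.22] tilt 0.0011
0.44941662648854436
```

Request:
drive_tool([
  [-0.002, 0.002, 0, 0, 0, 0, -1],
  [0, 0, 0.012, 0, 0, 0, -1],
  [0, 0, 0.008, 0, 0, 0, -1],
  [0, 0, 0.003, 0, 0, 0, -1],
  [0, 0, 0.001, 0, 0, 0, -1],
  [0, 0, 0, 0, 0, 0, -1],
])

```text
t: 21.8
tcp_pos: [0.4989, 0.1076, 0.0303]
tool_rot: [0.628, 0.778, -0.0, -0.0]
force: [-1.3, 0.6, -0.6]
finger_gap: 0.447
gripper_force: 30.3
```

```bash
python3 - <<'E'
from h import *
go(.4981,.1076,.0293,12.2); print(manip.sense()['force'])
E
```

```text
psi 102.18 turn wz deg -0.02 then dx 0.2 dy -0.7 dz 1.0 | first-frame dx,dy [0.2, -0.7] q1,q6 [-0.01 -0.22] tilt 0.0002
[-1.30834299  0.58592678 -0.63919866]
```

Request:
drive_tool([
  [0, 0, 0.001, 0, 0, 0, -1],
  [0, 0, 0, 0, 0, 0, 0.0],
  [0, 0, 0, 0, 0, 0, 0.2],
  [0, 0, 0, 0, 0, 0, 0.2],
  [0, 0, -0.01, 0, 0, 0, 0.2],
  [0, 0, -0.03, 0, 0, 0, 0.2],
  [0, 0, -0.03, 0, 0, 0, 0.2],
  [0, 0, -0.03, 0, 0, 0, 0.8],
])

```text
t: 22.6
tcp_pos: [0.4988, 0.1076, 0.1311]
tool_rot: [0.628, 0.778, -0.0, -0.0]
force: [-0.0, 0.6, 0.7]
finger_gap: 0.753
gripper_force: 0.0
```

```bash
python3 - <<'E'
from h import *
go(.4865,.4275,.06,12.2)
E
```

```text
psi 102.18 turn wz deg -0.02 then dx 315.3 dy 55.6 dz 71.1 | first-frame dx,dy [315.3, 55.5] q1,q6 [-0.01 -0.22] tilt 0.0001
```

Request:
drive_tool([
  [0.045, 0.008, 0, 0, 0, 0, 1],
  [0.045, 0.008, 0, 0, 0, 0, 1],
  [0.045, 0.008, 0, 0, 0, 0, 1],
  [0.045, 0.008, 0, 0, 0, 0, 1],
  [0.045, 0.008, 0, 0, 0, 0, 1],
  [0.045, 0.008, 0, 0, 0, 0, 1],
  [0.045, 0.008, 0, 0, 0, 0, 1],
  [0, 0, 0.02, 0, 0, 0, 1],
])

```text
t: 23.4
tcp_pos: [0.4889, 0.4347, 0.1133]
tool_rot: [0.626, 0.78, 0.006, 0.001]
force: [1.6, 0.3, 0.6]
finger_gap: 1.0
gripper_force: 0.0
```

Request:
drive_tool([
  [0, 0, 0, 0, 0, -8.3, 1],
  [0, 0, 0, 0, 0, -8.3, 1],
  [0, 0, 0, 0, 0, -8.3, 1],
  [0, 0, 0, 0, 0, -8.3, 1],
  [0, 0, 0, 0, 0, -8.3, 1],
  [0, 0, 0, 0, 0, -8.3, 1],
  [0, 0, 0, 0, 0, -8.3, 1],
  [0, 0, 0, 0, 0, -8.3, 1],
  [0, 0, 0, 0, 0, -8.3, 1],
])

```text
t: 24.3
tcp_pos: [0.4871, 0.4272, 0.1103]
tool_rot: [0.024, 1.0, 0.0, 0.0]
force: [-0.6, -0.2, -0.1]
finger_gap: 1.001
gripper_force: 0.0
```

```bash
python3 - <<'E'
from h import *
go(.487,.4265,.026,86.9)
t=snap('top'); s=snap('side')
for x in(t,s):
    w=blob(x,(.4981,.1076),.024,.016,.035)*1000; print(len(w),w.mean(0),cv2.minAreaRect(w.astype(np.float32)))
    c=cloud(x); m=np.hypot(c[...,0]-.4981,c[...,1]-.1076)<.013; print('top z',np.median(c[...,2][m]),m.sum())
E
```

```text
psi 177.22 turn wz deg 0.32 then dx 0.1 dy -0.7 dz 84.3 | first-frame dx,dy [0.1, -0.7] q1,q6 [ 0.55 -0.97] tilt 0.0001
236 [500.78687049 105.71383585] ((502.3215026855469, 104.24894714355469), (43.01284408569336, 43.628662109375), 11.05410099029541)
top z 0.021513543595460427 92
127 [499.75104456 102.36228018] ((500.2506103515625, 100.3384017944336), (37.741397857666016, 51.319095611572266), 2.0114307403564453)
top z 0.02046507850370477 40
```

Small tin reads seated. Now the large tin.

Request:
drive_tool([
  [0, -0.0007, 0.03, 0, 0, 0, 1],
  [0, 0, 0.03, 0, 0, 0, 1],
  [0, 0, 0.015, 0, 0, 0, 1],
  [0, 0, 0.009, 0, 0, 0, 1],
  [0, 0, 0, 0, 0, 0, -1],
  [0, 0, 0, 0, 0, 0, -1],
  [0, 0, 0, 0, 0, 0, -1],
  [0, 0, 0, 0, 0, 0, -1],
  [0, 0, 0, 0, 0, 0, -1],
  [0, 0, 0, 0, 0, 0, -1],
])

```text
t: 25.4
tcp_pos: [0.4883, 0.4274, 0.0272]
tool_rot: [0.027, 1.0, 0.001, 0.001]
force: [-0.7, -0.4, 5.4]
finger_gap: 0.582
gripper_force: 30.7
```

Request:
drive_tool([
  [0, 0, 0, 0, 0, 0, -1],
  [0, 0, -0.01, 0, 0, 0, -1],
  [0, 0, -0.03, 0, 0, 0, -1],
  [0, 0, -0.03, 0, 0, 0, -1],
  [0, 0, -0.03, 0, 0, 0, -1],
  [0, 0, 0, 0, 0, 0, -1],
])

```text
t: 26.0
tcp_pos: [0.4899, 0.4283, 0.1307]
tool_rot: [0.027, 1.0, 0.003, 0.004]
force: [0.8, 0.6, 0.2]
finger_gap: 0.582
gripper_force: 31.2
```

```bash
python3 - <<'E'
from h import *
go(.4615,-.0916,.03,86.7); print(manip.sense()['finger_gap'])
E
```

```text
psi 176.89 turn wz deg 0.19 then dx -1.6 dy -520.7 dz 100.7 | first-frame dx,dy [0.1, -520.7] q1,q6 [ 0.55 -0.97] tilt 0.0041
0.58234772181474
```

Request:
drive_tool([
  [0, -0.047, 0, 0, 0, 0, -1],
  [0, -0.047, 0, 0, 0, 0, -1],
  [0, -0.047, 0, 0, 0, 0, -1],
  [0, -0.047, 0, 0, 0, 0, -1],
  [0, -0.047, 0, 0, 0, 0, -1],
  [0, -0.047, 0, 0, 0, 0, -1],
  [0, -0.047, 0, 0, 0, 0, -1],
  [0, -0.047, 0, 0, 0, 0, -1],
  [0, -0.047, 0, 0, 0, 0, -1],
  [0, -0.047, 0, 0, 0, 0, -1],
])

```text
t: 27.0
tcp_pos: [0.4608, -0.0444, 0.1252]
tool_rot: [0.027, 1.0, 0.0, -0.0]
force: [0.4, 0.4, -0.2]
finger_gap: 0.581
gripper_force: 31.3
```

Request:
drive_tool([
  [0, -0.047, 0, 0, 0, 0, -1],
  [0, 0, 0.03, 0, 0, 0, -1],
  [0, 0, 0.03, 0, 0, 0, -1],
  [0, 0, 0.01, 0, 0, 0, -1],
  [0, 0, 0, 0, 0, 0, -1],
  [0, 0, 0, 0, 0, 0, -1],
])

```text
t: 27.6
tcp_pos: [0.4593, -0.0892, 0.0558]
tool_rot: [0.027, 1.0, 0.0, -0.0]
force: [0.4, 0.5, -0.1]
finger_gap: 0.579
gripper_force: 31.4
```

```bash
python3 - <<'E'
from h import *
go(.4615,-.0916,.0315,86.7); print(manip.sense()['finger_gap'])
E
```

```text
psi 176.93 turn wz deg 0.23 then dx -2.4 dy -2.2 dz 24.3 | first-frame dx,dy [-2.4, -2.3] q1,q6 [-0.43 -1.95] tilt 0.0
0.5785000703710377
```

Request:
drive_tool([
  [-0.0024, -0.0023, 0, 0, 0, 0, -1],
  [0, 0, 0.012, 0, 0, 0, -1],
  [0, 0, 0.008, 0, 0, 0, -1],
  [0, 0, 0.003, 0, 0, 0, -1],
  [0, 0, 0.0005, 0, 0, 0, -1],
  [0, 0, 0, 0, 0, 0, -1],
])

```text
t: 28.2
tcp_pos: [0.4612, -0.0919, 0.0318]
tool_rot: [0.027, 1.0, 0.0, -0.0]
force: [-0.4, 0.2, 0.0]
finger_gap: 0.581
gripper_force: 31.4
```

```bash
python3 - <<'E'
from h import *
go(.4615,-.0916,.0315,86.7); print(manip.sense()['force'])
E
```

```text
psi 176.88 turn wz deg 0.18 then dx -0.3 dy 0.3 dz 0.3 | first-frame dx,dy [-0.3, 0.3] q1,q6 [-0.44 -1.95] tilt 0.0003
[-0.41735762  0.18860438  0.03768386]
```

Request:
drive_tool([
  [0, 0, 0, 0, 0, 0, 0.3],
  [0, 0, 0, 0, 0, 0, 0.44],
  [0, 0, 0, 0, 0, 0, 0.44],
  [0, 0, -0.01, 0, 0, 0, 0.44],
  [0, 0, -0.03, 0, 0, 0, 0.44],
  [0, 0, -0.03, 0, 0, 0, 0.44],
  [0, 0, -0.03, 0, 0, 0, 0.44],
])

```text
t: 28.9
tcp_pos: [0.4611, -0.0919, 0.1336]
tool_rot: [0.027, 1.0, 0.0, -0.0]
force: [0.0, -0.1, 0.1]
finger_gap: 0.719
gripper_force: 0.0
```

```bash
python3 - <<'E'
from h import *
T=load('top'); T['image']=cv2.imread('pics/top0.png')[...,::-1]
im=cv2.resize(np.ascontiguousarray(T['image'][180:212,254:288]),None,fx=8,fy=8,interpolation=cv2.INTER_CUBIC)
g=im.max(2); hsv=cv2.cvtColor(im,cv2.COLOR_RGB2HSV)
bg=np.median(T['image'][180:186,254:288].reshape(-1,3),0); print(bg)
d=(np.abs(im.astype(int)-bg).sum(2)>24).astype(np.uint8); 
# sat: block is yellowish; lit top face vs shadow
rb=im[...,0].astype(int)-im[...,2]; 
m=((rb>6)|(0>1)).astype(np.uint8); m=cv2.morphologyEx(m,cv2.MORPH_CLOSE,np.ones((25,25)))
cs,_=cv2.findContours(m,0,1); c=max(cs,key=cv2.contourArea); h=cv2.convexHull(c).reshape(-1,2)
w=(onz(T,h/8-.44+[254,180],.025)[:,:2]*1000).astype(np.float32)
print(cv2.minAreaRect(w),cv2.contourArea(w),'exp hex area',36*36*.866)
for a in range(0,180,10):
    e=[np.cos(np.radians(a)),np.sin(np.radians(a))]; q=w@e; print(a,round(float(np.ptp(q)),1),end='; ')
# overlay pictures
v=im[...,::-1].copy(); cv2.drawContours(v,[cv2.convexHull(c)],-1,(0,0,255),1); cv2.imwrite('pics/hex.png',cv2.resize(np.hstack([v,im[...,::-1]]),(800,376)))
go(.6805,.151,.06,90)
E
```

```text
[176. 176. 175.]
((680.7363891601562, 151.1250457763672), (36.6549186706543, 38.84404754638672), 88.70108795166016) 1106.7547706351615 exp hex area 1122.336
0 38.9; 10 38.6; 20 38.2; 30 37.7; 40 38.7; 50 40.1; 60 40.5; 70 40.0; 80 38.4; 90 36.8; 100 38.4; 110 39.4; 120 39.1; 130 37.7; 140 36.3; 150 35.8; 160 37.0; 170 38.2; psi 176.88 turn wz deg -3.12 then dx -219.4 dy 242.9 dz 73.6 | first-frame dx,dy [-205.9, 254.5] q1,q6 [-0.44 -1.95] tilt 0.0001
```

View pics/hex.png

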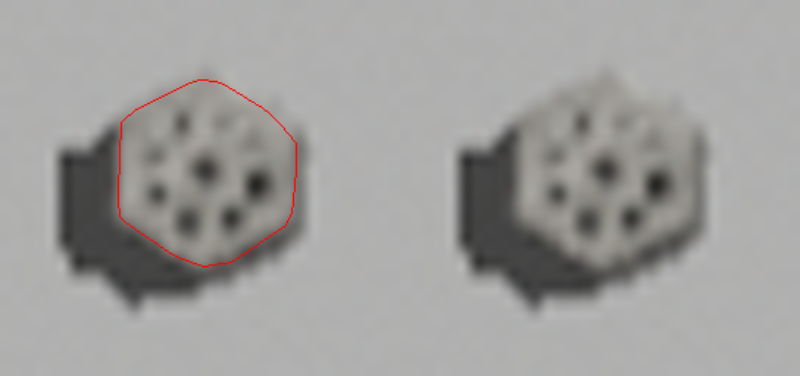

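The hexagon has vertices at the top and bottom of the crop and flats left and right, so the flats face world ±y and I close at 90°. Quick check for obstacles above it.

```bash
python3 - <<'E'
from h import *
for n in('top','side'):
    s=load(n); c=cloud(s); r=np.hypot(c[...,0]-.6805,c[...,1]-.151); k=(c[...,2]>.045)&(c[...,2]<.6)&(s['z_map']>0)&(c[...,0]>.6)&(r<.2)
    if k.sum(): i=np.argsort(r[k])[:400:80]; print(n,k.sum(),c[k][i].round(3).tolist())
    else: print(n,0)
E
```

```text
top 1140 [[0.746, 0.11, 0.263], [0.749, 0.096, 0.269], [0.77, 0.124, 0.263], [0.77, 0.111, 0.282], [0.776, 0.112, 0.288]]
side 661 [[0.746, 0.104, 0.265], [0.757, 0.081, 0.267], [0.769, 0.079, 0.273], [0.774, 0.074, 0.258], [0.783, 0.077, 0.272]]
```

Request:
drive_tool([
  [0, 0, 0, 0, 0, -3, 0.4],
  [-0.031, 0.0345, 0, 0, 0, 0, 0.4],
  [-0.031, 0.0345, 0, 0, 0, 0, 0.4],
  [-0.031, 0.0345, 0, 0, 0, 0, 0.4],
  [-0.031, 0.0345, 0, 0, 0, 0, 0.4],
], newtons=60)

```text
t: 29.4
tcp_pos: [0.5866, 0.0471, 0.1331]
tool_rot: [0.001, 1.0, -0.0, 0.0]
force: [0.9, -0.2, 0.0]
finger_gap: 0.7
gripper_force: 0.0
```

Lamp head near (0.746, 0.110, 0.26) is about 77 mm from the block axis. I'll measure how far the wrist extends around the TCP before going on.

```bash
python3 - <<'E'
from h import *
L=load('top'); CL=cloud(L); k=(CL[...,2]>.15)&(CL[...,2]<.4)&(np.hypot(CL[...,0]-.76,CL[...,1]-.1)<.1)&(CL[...,0]>.72)
lamp=CL[k]; print('lamp x,y,z min/max',lamp.min(0).round(3),lamp.max(0).round(3))
LS=load('side'); CS=cloud(LS); k=(CS[...,2]>.15)&(CS[...,2]<.4)&(np.hypot(CS[...,0]-.76,CS[...,1]-.1)<.1)&(CS[...,0]>.72)
print('side lamp',CS[k].min(0).round(3),CS[k].max(0).round(3),np.percentile(CS[k][:,2],[1,5]))
p=manip.sense()['tcp_pos']; u=p[:2]/np.hypot(*p[:2]); print(manip.sense()['q'].round(2))
for n in('top','side'):
    c=cloud(snap(n))-p; r=np.hypot(c[...,0],c[...,1])
    rad=c[...,:2]@u; tan=c[...,:2]@[-u[1],u[0]]
    for lo in(.05,.1,.15,.2,.25,.3):
        m=(c[...,2]>lo)&(c[...,2]<lo+.05)&(r<.12)
        if m.sum()>5: print(n,lo,m.sum(),'radial',np.percentile(rad[m],[1,99]).round(3),'tan(left+)',np.percentile(tan[m],[1,99]).round(3))
E
```

```text
lamp x,y,z min/max [0.744 0.068 0.252] [0.857 0.13  0.342]
side lamp [0.744 0.066 0.238] [0.856 0.129 0.344] [0.24130855 0.2494558 ]
[-0.11  0.63  1.62 -0.    0.89 -1.68]
top 0.05 25 radial [-0.015  0.006] tan(left+) [-0.071 -0.039]
top 0.1 17 radial [-0.036 -0.011] tan(left+) [-0.036  0.02 ]
top 0.15 48 radial [-0.035 -0.027] tan(left+) [-0.013  0.021]
top 0.25 350 radial [-0.055  0.047] tan(left+) [-0.065  0.05 ]
top 0.3 3216 radial [-0.051  0.039] tan(left+) [-0.062  0.052]
side 0.05 345 radial [-0.014  0.024] tan(left+) [-0.067  0.016]
side 0.1 490 radial [-0.031  0.042] tan(left+) [-0.038 -0.001]
side 0.15 657 radial [-0.03  0.04] tan(left+) [-0.035  0.008]
side 0.2 513 radial [-0.028  0.037] tan(left+) [-0.052 -0.003]
side 0.25 969 radial [-0.075  0.05 ] tan(left+) [-0.062  0.039]
side 0.3 1794 radial [-0.113  0.041] tan(left+) [-0.058  0.054]
```

Wrist reaches ≤50 mm radially, leaving a small but real clearance to the lamp. I'll approach low, first in y and then in x.

Request:
drive_tool([
  [0, 0, 0.035, 0, 0, 0, 0.4],
  [0, 0, 0.035, 0, 0, 0, 0.4],
  [0, 0.035, 0, 0, 0, 0, 0.4],
  [0, 0.035, 0, 0, 0, 0, 0.4],
  [0, 0.034, 0, 0, 0, 0, 0.4],
  [0, 0, 0, 0, 0, 0, 0.4],
  [-0.03, 0, 0, 0, 0, 0, 0.4],
  [-0.03, 0, 0, 0, 0, 0, 0.4],
  [0, 0, 0, 0, 0, 0, 0.4],
])

```text
t: 30.4
tcp_pos: [0.6506, 0.1481, 0.0635]
tool_rot: [0.002, 1.0, -0.0, 0.004]
force: [-0.7, 0.3, 0.9]
finger_gap: 0.703
gripper_force: 0.0
```

```bash
python3 - <<'E'
from h import *
go(.679,.1505,.028,90); print(manip.sense()['force'])
E
```

```text
psi 179.81 turn wz deg -0.19 then dx -28.4 dy 2.4 dz 35.5 | first-frame dx,dy [-28.4, 2.5] q1,q6 [ 0.06 -1.51] tilt 0.0037
[-0.74547648  0.26935584  0.8726623 ]
```

Request:
drive_tool([
  [-0.015, 0.0025, 0, 0, 0, 0, 0.4],
  [-0.0125, 0, 0, 0, 0, 0, 0.4],
  [0, 0, 0.015, 0, 0, 0, 0.4],
  [0, 0, 0.015, 0, 0, 0, 0.4],
  [0, 0, 0.005, 0, 0, 0, 0.4],
  [0, 0, 0, 0, 0, 0, 0.4],
])

```text
t: 31.0
tcp_pos: [0.6708, 0.1517, 0.0247]
tool_rot: [0.001, 1.0, -0.0, -0.003]
force: [-0.1, 0.4, 0.3]
finger_gap: 0.698
gripper_force: 0.0
```

```bash
python3 - <<'E'
from h import *
go(.679,.1505,.028,90); print(manip.sense()['force'])
E
```

```text
psi 179.87 turn wz deg -0.13 then dx -8.2 dy -1.2 dz -3.3 | first-frame dx,dy [-8.2, -1.2] q1,q6 [ 0.06 -1.51] tilt 0.0028
[-0.10337718  0.35997906  0.28084022]
```

Request:
drive_tool([
  [-0.004, -0.001, -0.002, 0, 0, 0, 0.4],
  [-0.003, 0, 0, 0, 0, 0, 0.4],
  [0, 0, 0, 0, 0, 0, 0.4],
  [0, 0, 0, 0, 0, 0, 0.4],
])

```text
t: 31.4
tcp_pos: [0.6809, 0.151, 0.0296]
tool_rot: [0.001, 1.0, 0.0, 0.001]
force: [0.2, -0.3, 0.4]
finger_gap: 0.701
gripper_force: 0.0
```

```bash
python3 - <<'E'
from h import *
go(.679,.1505,.028,90); print(manip.sense()['force'],manip.sense()['q'].round(3))
E
```

```text
psi 179.88 turn wz deg -0.12 then dx 1.9 dy -0.5 dz 1.6 | first-frame dx,dy [1.9, -0.6] q1,q6 [ 0.06 -1.51] tilt 0.0005
[ 0.16860561 -0.2925099   0.44104106] [ 0.058  0.884  1.365  0.     0.892 -1.51 ]
```

Request:
drive_tool([
  [0, 0, 0.0015, 0, 0, 0, 0.4],
  [0, 0, 0, 0, 0, 0, -1],
  [0, 0, 0, 0, 0, 0, -1],
  [0, 0, 0, 0, 0, 0, -1],
  [0, 0, 0, 0, 0, 0, -1],
  [0, 0, 0, 0, 0, 0, -1],
  [0, 0, 0, 0, 0, 0, -1],
], newtons=70)

```text
t: 32.1
tcp_pos: [0.6804, 0.1514, 0.028]
tool_rot: [0.001, 1.0, 0.0, 0.0]
force: [-1.6, 3.0, 5.1]
finger_gap: 0.403
gripper_force: 72.0
```

Request:
drive_tool([
  [0, 0, -0.01, 0, 0, 0, -1],
  [0, 0, -0.015, 0, 0, 0, -1],
  [0, 0, -0.015, 0, 0, 0, -1],
  [0.02, 0, 0, 0, 0, 0, -1],
  [0.03, 0, 0, 0, 0, 0, -1],
  [0.03, 0, -0.02, 0, 0, 0, -1],
  [0, 0, 0, 0, 0, 0, -1],
])

```text
t: 32.8
tcp_pos: [0.5962, 0.1514, 0.0897]
tool_rot: [0.001, 1.0, -0.0, -0.002]
force: [1.1, -0.1, -3.3]
finger_gap: 0.403
gripper_force: 71.2
```

```bash
python3 - <<'E'
from h import *
go(.4563,-.1815,.0325,90); print(manip.sense()['gripper_force'])
E
```

```text
psi 179.93 turn wz deg -0.07 then dx 139.9 dy -332.9 dz 57.2 | first-frame dx,dy [139.5, -333.1] q1,q6 [ 0.07 -1.5 ] tilt 0.002
71.19428620208055
```

Request:
drive_tool([
  [0.0155, -0.037, -0.01, 0, 0, 0, -1],
  [0.0155, -0.037, -0.01, 0, 0, 0, -1],
  [0.0155, -0.037, 0, 0, 0, 0, -1],
  [0.0155, -0.037, 0, 0, 0, 0, -1],
  [0.0155, -0.037, 0, 0, 0, 0, -1],
  [0.0155, -0.037, 0, 0, 0, 0, -1],
  [0.0155, -0.037, 0, 0, 0, 0, -1],
  [0.0155, -0.037, 0, 0, 0, 0, -1],
  [0.0155, -0.037, 0, 0, 0, 0, -1],
  [0, 0, 0, 0, 0, 0, -1],
])

```text
t: 33.8
tcp_pos: [0.4609, -0.1874, 0.1087]
tool_rot: [0.004, 1.0, -0.002, 0.002]
force: [0.8, 0.1, -3.9]
finger_gap: 0.401
gripper_force: 71.4
```

Request:
drive_tool([
  [0, 0, 0.03, 0, 0, 3.3, -1],
  [0, 0, 0.02, 0, 0, 0, -1],
  [0, 0, 0, 0, 0, 0, -1],
  [0, 0, 0, 0, 0, 0, -1],
])

```text
t: 34.2
tcp_pos: [0.461, -0.1816, 0.058]
tool_rot: [0.03, 1.0, -0.0, 0.0]
force: [0.7, -0.4, -2.2]
finger_gap: 0.398
gripper_force: 71.3
```

```bash
python3 - <<'E'
from h import *
go(.4563,-.1815,.0325,86.7); print(manip.sense()['finger_gap'])
E
```

```text
psi 176.61 turn wz deg -0.09 then dx 4.7 dy -0.1 dz 25.5 | first-frame dx,dy [4.7, -0.1] q1,q6 [-0.6  -2.11] tilt 0.0004
0.39775920650207597
```

Request:
drive_tool([
  [0.0045, 0, 0, 0, 0, 0, -1],
  [0, 0, 0.012, 0, 0, 0, -1],
  [0, 0, 0.008, 0, 0, 0, -1],
  [0, 0, 0.004, 0, 0, 0, -1],
  [0, 0, 0.001, 0, 0, 0, -1],
  [0, 0, 0, 0, 0, 0, -1],
])

```text
t: 34.8
tcp_pos: [0.4557, -0.1812, 0.0323]
tool_rot: [0.03, 1.0, 0.0, -0.0]
force: [-0.4, -0.0, -3.1]
finger_gap: 0.4
gripper_force: 71.4
```

```bash
python3 - <<'E'
from h import *
go(.4563,-.1815,.032,86.7); print(manip.sense()['force'])
E
```

```text
psi 176.58 turn wz deg -0.12 then dx -0.6 dy -0.3 dz 0.3 | first-frame dx,dy [-0.6, -0.3] q1,q6 [-0.61 -2.12] tilt 0.0002
[-0.35205137 -0.03148984 -3.12367338]
```

Request:
drive_tool([
  [0, 0, 0.0003, 0, 0, 0, -0.1],
  [0, 0, 0, 0, 0, 0, 0.1],
  [0, 0, 0, 0, 0, 0, 0.1],
  [0, 0, -0.01, 0, 0, 0, 0.1],
  [0, 0, -0.03, 0, 0, 0, 0.1],
  [0, 0, -0.03, 0, 0, 0, 0.1],
  [0, 0, -0.04, 0, 0, 0, 0.1],
])

```text
t: 35.5
tcp_pos: [0.4549, -0.1807, 0.1432]
tool_rot: [0.03, 1.0, 0.001, -0.001]
force: [0.6, -1.0, -0.3]
finger_gap: 0.549
gripper_force: 0.0
```

Request:
drive_tool([
  [0, -0.04, -0.01, 0, 0, 0, 0.1],
  [0, -0.04, -0.01, 0, 0, 0, 0.1],
  [0, -0.04, -0.01, 0, 0, 0, 0.1],
  [0, -0.04, -0.01, 0, 0, 0, 0.1],
  [0, -0.04, -0.01, 0, 0, 0, 0.1],
  [0, -0.04, 0, 0, 0, 0, 0.1],
  [0, -0.04, 0, 0, 0, 0, 0.1],
  [0, 0, 0, 0, 0, 0, 0.1],
])

```text
t: 36.3
tcp_pos: [0.4385, -0.4668, 0.1936]
tool_rot: [0.032, 0.999, -0.003, 0.001]
force: [-0.1, 0.2, -0.4]
finger_gap: 0.547
gripper_force: 0.0
```

```bash
python3 - <<'E'
from h import *
t=snap('top'); s=snap('side'); k=[]
for x in(t,s):
    row=[]
    for P in((.465,.1475,.01),(.481,-.137,.01)):
        u,v=proj(x,P)[0].round().astype(int); w=40
        row.append(cv2.resize(x['image'][v-30:v+30,u-40:u+40][...,::-1],(400,300),interpolation=cv2.INTER_CUBIC))
    k.append(np.hstack(row))
cv2.imwrite('pics/final.png',np.vstack(k))
c=cloud(t); 
for n,P in dict(small=(.4981,.1076),large=(.4615,-.0916),block=(.4563,-.1815)).items():
    m=np.hypot(c[...,0]-P[0],c[...,1]-P[1])<.014; print(n,np.median(c[...,2][m]).round(4),m.sum())
for n,P,h,zm in(('tack',(.5987,.3161),.008,.004),('loupe',(.6855,.0024),.027,.018)):
    print(n,(blob(t,P,h,zm,.025).mean(0)*1000).round(1))
E
```

```text
small 0.0218 104
large 0.0253 106
block 0.0281 100
tack [597.7 315.9]
loupe [685.4   2.4]
```

View pics/final.png

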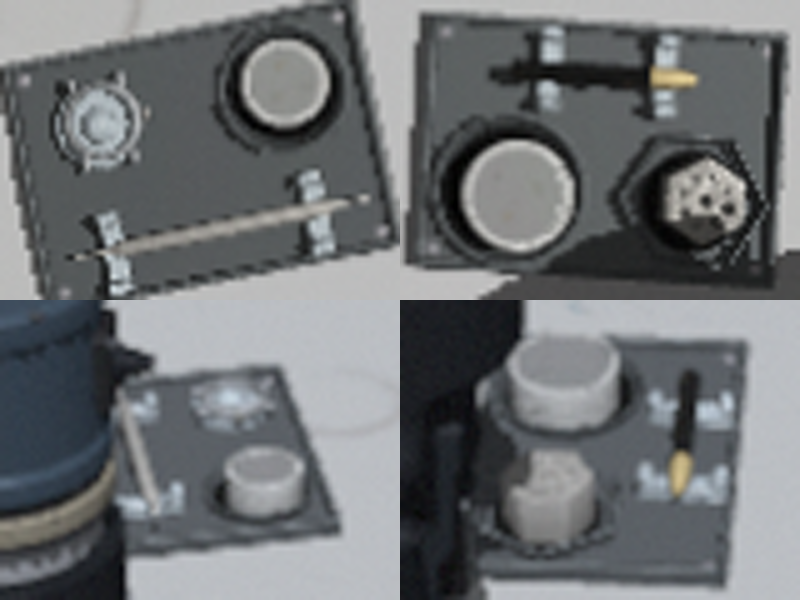

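The final view shows all five pieces seated: case (98,122), tool across saddles (108,245)/(315,210), small tin (285,82), large tin (520,195), block (702,190). Pin vice, tack and loupe are unmoved.

```bash
python3 -c "
from h import *
print(manip.sign_off())"
```

```text
the job is handed in; nothing more can be done
None
```

Both watch job kits are made up and the job is handed in at about 36 s of robot time: the final pictures show all five pieces seated and released, the loupe and tack positions read unchanged, and the pin vice looks undisturbed.

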